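# Check a reel on the balance stand with the spring lever

### The job

The reel on the balance stand has to be checked against the brass weights. Take the red knob of the spring lever and, with the lever alone (do not touch the beam, pans or weights, and do not force the lever to its end stops), raise the reel side gently off its rest and keep the orange pointer between the lower and upper edges of the red clip on the scale for 6 seconds without a break. Then lower the reel side gently back onto its rest, never letting the beam drop or go over onto the other rest, let go of the lever, and leave the things lying around where they are.

Things in the scene. Friction and masses are not known exactly. Their poses are not given: they have to be found in the camera images.
- beam (a joint): Tilt of the balance beam (rad): 0 = level, positive = reel side down. Rests at +0.18 (reel side: start and end) and -0.18. Top-heavy, it topples by itself. Nominally: inertia about the axle 0.046 kg m2 (without lever), toppling moment 0.21 N m per rad (both vary by 0.9 to 1.15), plus a hidden constant moment of -0.01 to 0.05 N m; little friction. Keep under 0.3 rad/s.
- lever (a joint): Angle (rad) of the spring lever relative to the beam: 0 = square to it (free: about 0.1), positive = knob leaning to the stand's +y. A torsion spring, nominally 0.15 N m/rad (damping 0.008 N m s/rad), joins it to the beam: with the knob held, the moment on the beam is 0.15 x this angle, positive = reel side down. About -0.2 to -0.6 lifts the reel off. End stops +-0.9: keep within +-0.75.
- knob (a point): Centre of the red ball knob, 34 mm diameter, on top of the 8 mm steel lever stem, 190 mm from the axle. It moves on a circle about the axle in the plane across the stand (the stand's y and z): its angle from vertical is joint beam + joint lever. Pinch it from above; the ball turns between the fingers.
- pivot (a point): Axle centre of the beam, 120 mm above the table. The lever and knob swing in a plane 32 mm from it on the robot's side (stand's -x).
- stand: Fixed balance stand: white board 120 (x) by 620 (y) by 15 mm with pillar and two rubber-tipped rests. Origin: middle of the board's underside; +y to the reel's end, -y to the scale post; place and yaw vary. The aluminium beam, 400 x 18 mm, carries pans (96 mm, 200 mm from the axle), at +y a fishing reel, at -y a brass weight, amid them a brass nut, top 94 mm above the axle: do not touch these.
- tip (a point): Tip of the orange pointer at the weight end of the beam, 268 mm from the axle: it rises when the reel side goes down. Its height is 0.120 + 0.268 sin(joint beam) m.
- index: Red clip on the scale post just beyond the pointer tip, 28 mm high; origin at its middle. The pointer is on the reading when the tip's height is within +-14 mm of this origin's height. It sits 100 to 140 mm above the table.
- spool: Blue thread spool standing upright, 40 mm diameter, 50 mm high; origin under its centre. Leave alone.
- varnish: Varnish jar, 52 mm diameter, 70 mm high; origin under its centre. Leave alone.
- tub: White plastic tub, 110 mm diameter, 100 mm high; origin under its centre. Leave alone.
- brush: Brush lying on the table; origin under its middle. Leave alone.
- rider (a joint): Place of the blue sliding rider (24 x 16 x 30 mm, 0.06 kg nominal) on the beam: it sits 55 mm + this value (m) from the axle towards the reel, held by friction; it shifts the constant moment. Leave it alone.

How it is judged:
By the outcome, as a careful person would: the job done as asked, in the order asked, and still so for the second after the job is handed in, with the robot touching nothing.
It also fails if it takes over 67 s, if anything falls off the work surface, if the arm or the gripper's body presses on something with over 40 N, if the wrist force passes 120 N, or if a joint passes its speed limit or range.

### The arm

A 7-joint arm with a two-finger parallel gripper is mounted at the origin on the work surface. World frame = base frame: x ahead of the robot, y to its left, z up, the work surface at z = 0. Lengths are in m, angles in rad, forces in N, time in s.
With the tool pointing down it reaches from about 0.425 to 0.925 m from the base axis. Payload 6.8 kg.
Tool frame: the origin (TCP) lies at the very end of the fingers, on their centre line; the grasp point (between the pads) lies r.tcp_to_grasp behind it (r.tcp_to_grasp is the distance from the TCP to the grasp point, in m); z points along the fingers, y is the line along which they close (so a half turn about z gives the same grasp; the last joint's range is limited). The gripper opens to 88 mm and grips with 3 to 60 N. Pads are 20 mm wide; open, the fingers measure 115 mm over their backs; the gripper's body (75 mm by 178 mm) begins 61 mm behind the grasp point.
Start: joints at [-1.358, 0.477, 0.022, 1.555, -0.011, 1.109, -0.083], TCP at [0.213, 0.641, 0.223] pointing down, gripper open.
Joint ranges: [-2.96, 2.96], [-0.34, 2.1], [-1.41, 1.46], [0.24, 2.44], [-1.37, 4.51], [0.17, 1.92], [-2.96, 2.96]. Speed limits (rad/s): [2.39, 2.39, 3.14, 3.14, 3.14, 3.14, 3.14].

### API

Orientations are given as a rotation vector (axis times angle).
In Python, from cell import r gives the robot as it stands.
- The arm moves only by the tool apply_moves, never from a script. Its argument "plan" is a list of rows, each a list of 7 numbers: the shift along the tool's x, y, z in mm, then the turn, a rotation vector about the tool's x, y, z in rad, then the finger opening in mm, from 0 to 87.8. In form: [[tx, ty, tz, wx, wy, wz, fingers], ...]. A call has 1 to 20 rows; each row is the pose to reach, as a shift and turn from the pose commanded when the call began, along the tool's axes at that moment; what a row does not reach only later rows make up. A row lasts 1/12 s, in which the tool goes at most 41.7 mm and 7.16 degrees, less where a joint would pass 70% of its speed; a pose out of reach is approached as far as the arm can. A call with a gripper value outside its range is refused whole. The fingers move at their own pace and stop on an object; the grip force is fixed at half the most. Time passes only in rows, so rows that repeat a pose let the fingers close. It gives the time, the measured TCP pose, the force, the opening and the grip force at its end, in the units of the state.
- r.sense(): the state, without advancing time (a new reading comes with each control period).
- r.camera(name): name is "side" or "top"; returns the picture (420x560x3 uint8, blue, green, red); there is no depth.
- r.calibration(name): a dict with "camera_matrix" (3x3 intrinsics, pixels), "view" (4x4, takes a point from world to camera coordinates). Camera axes: x right, y down, z forward; pixel columns grow to the right and rows downward; lengths in m; the calibration is good to about 2 mm. A picture is of the moment at which its call begins. calibration takes no time and is no camera call.
- r.close_job(): hands the job in; it is judged then, once.
Trained networks look in the newest picture that a camera, given by its name, has taken for a name from the list of things; names that differ only in an ending like _2 or _b are one class to them, and where a whole thing is asked for, a point or a joint stands for the part that bears it (a point fixed in the world has none). Each returns a list of dicts, best first, with "p" (0 to 1); they miss things now and then, are a little off and sometimes report something else, mostly with a low value. They report only what shows in the picture. A call takes as long as a camera call.
- r.regions_of(thing, camera): "mask" (420x560 bool, what is visible of it) and "rect" ([left, top, right, bottom] in pixels, round what is visible of it).
The state is a dict: "t": time; "joints": joint angles; "qvel": joint speeds; "tau": joint torques, N m; "tcp_pos": TCP position; "tcp_rot": TCP orientation; "wrist_force": force on the tool from outside, world axes, zero at the start; "moment": the same for the moment, N m; "gripper_width": finger opening in m; "grip_force": force on a finger pad.
Only numpy, scipy, OpenCV 4.12 (cv2) and the standard library are available. Lean on these libraries where they do the work, as an engineer would, in place of code of your own. Each camera call takes 0.05 s, during which the arm holds its last target. There are 200 camera calls.

## Working session

There is one attempt and no reset: what is moved stays moved. The work goes in short steps, Python scripts to look and compute and a tool call to move; the robot and the scene stay as the last step left them, time stands still between calls to the robot, and variables do not carry over. Pictures are saved under pics/ and viewed, at most 10 in all, crops included, and the job is handed in when it is done.

Besides the shell and the picture viewer there is one more tool, called after "Emit:" as name(argument=value, ...), one argument or row to a line, values as JSON. apply_moves: Moves the arm, as the interface text tells. Its arguments: {"type":"object","properties":{"plan":{"type":"array","items":{"type":"array","items":{"type":"number"}}}},"required":["plan"]}

```bash
ls; mkdir -p pics; python3 - <<'E'
from cell import r
import cv2,numpy as np
s=r.sense();print({k:np.round(v,4) for k,v in s.items()},r.tcp_to_grasp)
a=r.camera("side");b=r.camera("top")
cv2.imwrite("pics/s1.png",a);cv2.imwrite("pics/t1.png",b)
for c in("side","top"):
  print(r.calibration(c))
  for n in("knob","index","tip","stand","beam","tub","spool","varnish","brush","rider"):
    print(c,n,[(round(d["p"],2),d["rect"],np.round(np.argwhere(d["mask"]).mean(0)[::-1],1)) for d in r.regions_of(n,c)[:2]])
print(r.sense()["t"])
E
```

```text
pics
{'t': np.float64(0.0), 'joints': array([-1.3581,  0.4778,  0.0224,  1.5565, -0.0115,  1.1093, -0.0831]), 'qvel': array([-0.0005,  0.0011,  0.0003, -0.0017,  0.0011, -0.0013,  0.0013]), 'tau': array([ 3.00000e-04, -5.82862e+01,  1.53500e+00, -2.72613e+01,
       -5.42000e-02,  1.68000e-02,  1.00000e-04]), 'tcp_pos': array([0.2127, 0.64  , 0.2217]), 'tcp_rot': array([-5.0170e-01, -3.1011e+00,  2.8000e-03]), 'wrist_force': array([ 0.0654, -0.3148, -0.2081]), 'moment': array([ 0.0226, -0.0071,  0.0115]), 'grip_force': np.float64(0.0), 'gripper_width': np.float64(0.0877)} 0.0187
{'camera_matrix': array([[526.78330427,   0.        , 277.82986926],
       [  0.        , 526.78330427, 211.29558325],
       [  0.        ,   0.        ,   1.        ]]), 'view': array([[-0.85936471,  0.51106076,  0.01758422,  0.4966156 ],
       [ 0.27072718,  0.48387041, -0.83221164,  0.0097365 ],
       [-0.43381919, -0.71041279, -0.55417919,  1.96787229],
       [ 0.        ,  0.        ,  0.        ,  1.        ]])}
side knob [(0.62, [308.7, 178.0, 329.4, 228.7], array([319.5, 194.8]))]
side index [(0.
[... 1391 characters left out ...]
]
top tip [(0.56, [190.4, 223.8, 368.0, 272.1], array([277.8, 246.7]))]
top stand [(0.91, [172.9, 224.5, 382.5, 280.8], array([275.6, 249.8])), (0.21, [436.4, 233.5, 451.7, 296.6], array([445.9, 269.5]))]
top beam [(0.81, [191.4, 223.5, 371.3, 271.5], array([276.4, 247. ]))]
top tub [(0.61, [104.1, 250.2, 144.9, 290.0], array([124.5, 270.8]))]
top spool [(0.58, [214.8, 172.0, 229.0, 186.1], array([221. , 180.6]))]
top varnish [(0.82, [317.7, 165.7, 335.3, 184.9], array([325.4, 176.2]))]
top brush [(0.94, [433.7, 232.7, 454.9, 299.6], array([446. , 269.7])), (0.48, [318.4, 166.9, 335.6, 184.9], array([325.1, 175.8]))]
top rider [(0.74, [315.4, 166.4, 337.1, 183.8], array([325. , 175.7]))]
1.1
```

```bash
python3 - <<'E'
import cv2
a=cv2.imread("pics/s1.png");b=cv2.imread("pics/t1.png")
cv2.imwrite("pics/s2.png",cv2.resize(a[165:335,230:440],None,fx=3.5,fy=3.5,interpolation=cv2.INTER_CUBIC))
cv2.imwrite("pics/t2.png",cv2.resize(b[160:310,160:400],None,fx=3.3,fy=3.3,interpolation=cv2.INTER_CUBIC))
E
```

```text
(no output)
```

View pics/s2.png

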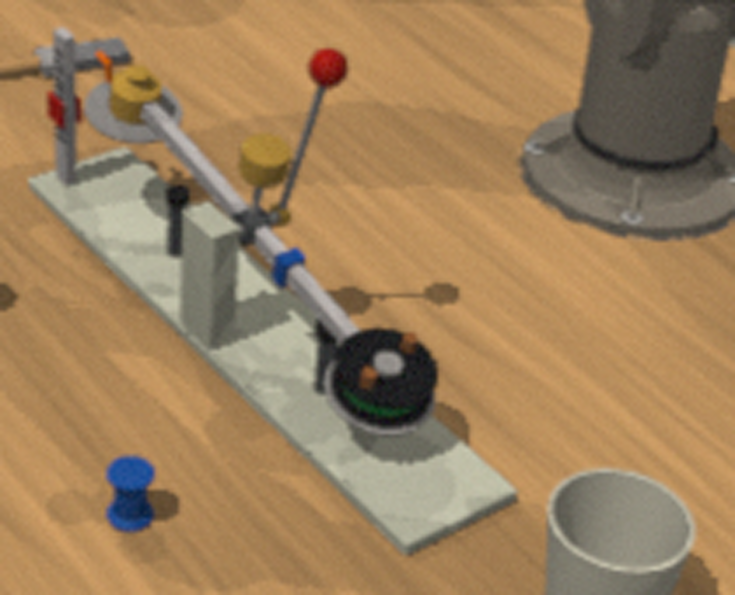

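View pics/t2.png

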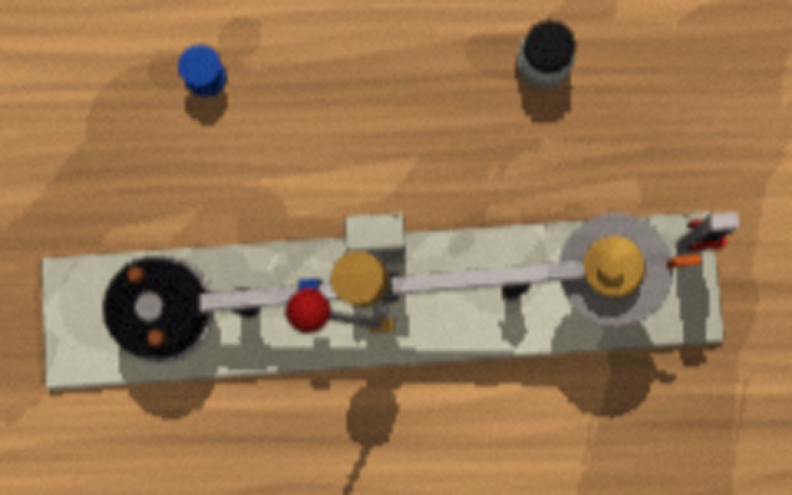

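The side crop shows the reel down at (385,380), the red knob at (328,67), i.e. full pixel (324,184), and the clip at (63,108), i.e. full pixel (248,196). The top crop shows the knob at (308,310), i.e. full pixel (253,254), the board corners, and a clear space around the knob.

```bash
cat > h.py <<'E'
import cv2,numpy as np
from cell import r
from scipy.optimize import least_squares
from scipy.spatial.transform import Rotation as Ro
C={c:r.calibration(c) for c in("side","top")}
def proj(c,P):
    V=C[c]["view"]; X=np.atleast_2d(P)@V[:3,:3].T+V[:3,3]; q=X@C[c]["camera_matrix"].T
    return q[:,:2]/q[:,2:]
def ray(c,uv):
    V=C[c]["view"]; d=V[:3,:3].T@np.linalg.solve(C[c]["camera_matrix"],[*uv,1]); return -V[:3,:3].T@V[:3,3],d/np.linalg.norm(d)
def atz(c,uv,z):
    o,d=ray(c,uv); return o+d*(z-o[2])/d[2]
def tri(a,b):
    f=lambda P:np.r_[proj("side",P)[0]-a,proj("top",P)[0]-b]
    s=least_squares(f,[.6,0,.2]); return s.x,s.fun
def red(im,box):
    x0,y0,x1,y1=box; h=cv2.cvtColor(im[y0:y1,x0:x1],cv2.COLOR_BGR2HSV)
    m=((h[...,0]<6)|(h[...,0]>172))&(h[...,1]>140)&(h[...,2]>60)
    p=np.argwhere(m)[:,::-1]+[x0,y0]; return p.mean(0),len(p),p.min(0),p.max(0)
E
python3 - <<'E'
from h import *
a=cv2.imread("pics/s1.png");b=cv2.imread("pics/t1.png")
ks=red(a,(305,172,335,198));kt=red(b,(240,240,270,268));cs=red(a,(236,185,256,206));ct=red(b,(360,222,385,240))
print(ks,kt,cs,ct)
print("knob",tri(ks[0],kt[0]));print("clip",tri(cs[0],ct[0]))
# orange tip
for im,bx,c in((a,(250,175,268,195),"side"),(b,(358,230,375,245),"top")):
    x0,y0,x1,y1=bx;h=cv2.cvtColor(im[y0:y1,x0:x1],cv2.COLOR_BGR2HSV);m=(h[...,0]>4)&(h[...,0]<14)&(h[...,1]>190)
    p=np.argwhere(m)[:,::-1]+[x0,y0];print(c,p.tolist())
# board fit
crop=np.array([[42,257],[722,342],[46,388]])/3.3+[160,160]
for p in crop: print("corner top",p,atz("top",p,.015))
for p in np.array([[30,183],[514,492],[408,550],[130,150]])/3.5+[230,165]: print("corner side",p,atz("side",p,.015))
print(ray("side",(280,210))[0],ray("top",(280,210))[0])
R=Ro.from_rotvec(r.sense()["tcp_rot"]).as_matrix();print(R)
E
```

```text
(array([323.10126582, 183.60759494]), 79, array([319, 179]), array([328, 189])) (array([253.0078125, 253.546875 ]), 128, array([247, 248]), array([259, 259])) (array([246.38709677, 195.77419355]), 31, array([244, 192]), array([252, 200])) (array([374.26086957, 232.43478261]), 23, array([369, 227]), array([379, 235]))
knob (array([0.47150735, 0.06942029, 0.30317834]), array([-0.21584603, -0.02511625, -0.10758032,  0.14482129]))
clip (array([ 0.54324953, -0.27052549,  0.0959839 ]), array([ 1.37585162,  0.32781063,  0.61672095, -0.96125012]))
side [[258, 180], [258, 181], [259, 181], [260, 181], [259, 182], [261, 182], [260, 183], [261, 183], [260, 184], [261, 184], [260, 185], [261, 185], [261, 187]]
top [[365, 238], [366, 238], [367, 238], [368, 238], [369, 238], [370, 238], [371, 238], [363, 239], [364, 239], [365, 239], [366, 239], [367, 239], [368, 239], [369, 239], [370, 239], [371, 239], [363, 240]]
corner top [172.72727273 237.87878788] [0.5527461  0.32876572 0.015     ]
corner top [378.78787879 263.63636364] [ 0.45584491 -0.29187769  0.015     ]
corner top [173.93939394 277.57575758] [0.43258362 0.32454926 0.015     ]
corner side [238.57142857 217.28571429] [ 0.58013253 -0.27419599  0.015     ]
corner side [376.85714286 305.57142857] [0.43776391 0.32886164 0.015     ]
corner side [346.57142857 322.14285714] [0.55482667 0.33824278 0.015     ]
corner side [267.14285714 207.85714286] [ 0.45926546 -0.27769145  0.015     ]
[1.27783875 1.1394897  1.08992411] [3.64145028e-01 8.91772108e-04 1.50713702e+00]
[[-9.48991668e-01  3.15301147e-01 -6.81601930e-06]
 [ 3.15301147e-01  9.48991668e-01  4.94983076e-06]
 [ 8.02903284e-06  2.54824945e-06 -1.00000000e+00]]
```

```bash
python3 - <<'E'
from h import *
a=cv2.imread("pics/s1.png");b=cv2.imread("pics/t1.png")
f=lambda i,x,y:cv2.resize(i[y:y+50,x:x+40],None,fx=10,fy=10,interpolation=cv2.INTER_NEAREST)
cv2.imwrite("pics/c3.png",np.hstack([f(a,232,170),f(b,352,212)]))
E
```

```text
(no output)
```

View pics/c3.png

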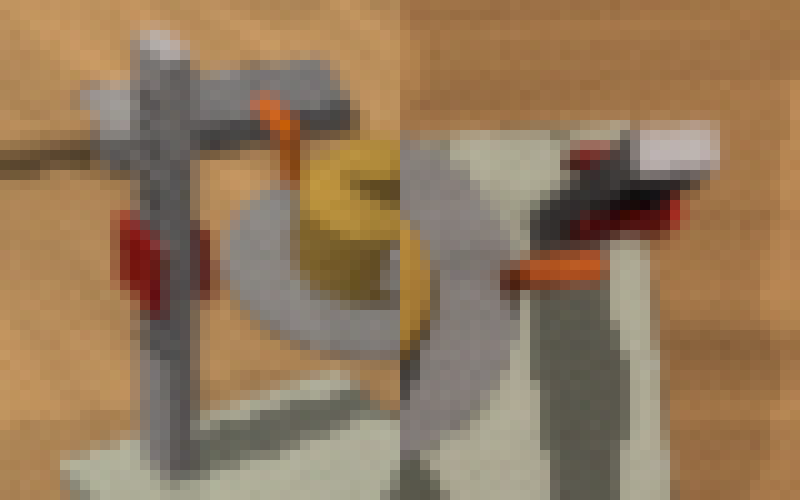

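```bash
python3 - <<'E'
from h import *
ex=np.array([np.cos(.037),np.sin(.037),0]);ey=np.array([-ex[1],ex[0],0]);O=np.array([.5050,.0183,0])
W=lambda x,y,z:O+ex*x+ey*y+np.array([0,0,z])
obs=np.array([[244,191.2],[244,198.5],[248.2,201.8],[248.2,194.3]])
for L in(.010,.014):
  def f(p):
    x,y,z,w=p
    P=[W(x+w,y-L,z+.014),W(x+w,y-L,z-.014),W(x+w,y+L,z-.014),W(x+w,y+L,z+.014)]
    t=proj("top",[W(x-w,y+s*L,z+q*.014) for s in(-1,1) for q in(-1,1)])
    return np.r_[(proj("side",P)-obs).ravel(),t[:,0].min()-369.7,t[:,0].max()-380,t[:,1].min()-232,t[:,1].max()-235.8]
  s=least_squares(f,[.02,-.28,.12,.01]);print(L,s.x,s.fun.round(1))
# z of side plate centre for assumed stand (x,y)
for x in(0,.01,.02,.03):
  for y in(-.275,-.285,-.295):
    g=least_squares(lambda z:proj("side",W(x,y,z[0]))[0]-[246.2,196.6],[.12]);print(x,y,g.x.round(4),g.fun.round(1))
print("base side",atz("side",(248.7,216.5),.015)-O, "posttop", [ (tri((248,174),(379.5,227.)))])
print("tip pred .18",proj("side",W(0,-.264,.168)),proj("top",W(0,-.264,.168)))
print("pivot",proj("side",W(0,0,.12)),proj("top",W(0,0,.12)))
E
```

```text
0.01 [ 0.02772115 -0.28879134  0.09765805  0.00735363] [ 0.6  0.6  0.8 -0.  -0.6 -0.7 -0.7  0.1  0.8 -0.8  1.  -1.1]
0.014 [ 0.02773372 -0.28877193  0.09763983  0.00735581] [ 0.1  0.1  0.2 -0.5 -0.1 -0.2 -0.2  0.6 -0.6  0.6  0.9 -1. ]
0 -0.275 [0.0932] [10.4 -0.1]
0 -0.285 [0.0879] [ 9.  -0.1]
0 -0.295 [0.0826] [ 7.6 -0.1]
0.01 -0.275 [0.0965] [ 8.  -0.1]
0.01 -0.285 [0.0912] [ 6.6 -0.1]
0.01 -0.295 [0.0858] [ 5.1 -0.1]
0.02 -0.275 [0.0998] [ 5.5 -0.1]
0.02 -0.285 [0.0944] [ 4.1 -0.1]
0.02 -0.295 [0.089] [ 2.7 -0. ]
0.03 -0.275 [0.1029] [ 3.1 -0. ]
0.03 -0.285 [0.0975] [ 1.7 -0. ]
0.03 -0.295 [0.0921] [ 0.3 -0. ]
base side [ 0.04087967 -0.2790875   0.015     ] posttop [(array([ 0.54327138, -0.26590618,  0.18836728]), array([ 0.01129974,  0.00278965,  0.00485387, -0.00764481]))]
tip pred .18 [[258.13124653 179.69983751]] [[371.20864126 238.64928564]]
pivot [[301.21349268 228.79194674]] [[274.62045756 246.94414705]]
```

Emit:
apply_moves(
  plan=[
    [-10,-11,-30,0,0,0.03,87],
    [-25,-27,-60,0,0,0.08,87],
    [-50,-54,-90,0,0,0.15,87],
    [-75,-81,-115,0,0,0.22,87],
    [-100,-108,-140,0,0,0.29,87],
    [-125,-135,-140,0,0,0.36,87],
    [-150,-162,-140,0,0,0.43,87],
    [-175,-189,-140,0,0,0.5,87],
    [-200,-216,-140,0,0,0.57,87],
    [-225,-243,-140,0,0,0.64,87],
    [-250,-270,-140,0,0,0.71,87],
    [-275,-297,-140,0,0,0.79,87],
    [-300,-324,-140,0,0,0.87,87],
    [-325,-351,-140,0,0,0.95,87],
    [-350,-378,-140,0,0,1.02,87],
    [-375,-405,-140,0,0,1.09,87],
    [-400,-432,-140,0,0,1.16,87],
    [-415,-450,-140,0,0,1.2,87],
    [-425,-460,-140,0,0,1.213,87],
    [-425,-460,-140,0,0,1.213,87],
  ],
)

```text
t: 2.77
tcp_pos: [0.4719, 0.0673, 0.3629]
tcp_rot: [2.185, 2.257, 0.001]
wrist_force: [-0.7, -0.2, 0.0]
gripper_width: 0.0874
grip_force: 0.0
```

```bash
cat >> h.py <<'E'
ex=np.array([np.cos(.037),np.sin(.037),0]);ey=np.array([-ex[1],ex[0],0]);O=np.array([.5050,.0183,0])
W=lambda x,y,z:O+ex*x+ey*y+np.array([0,0,z])
V=C["side"]["view"];K=C["side"]["camera_matrix"];T=lambda v,w:V[:3,:3]@v+w*V[:3,3]
H0=K@np.c_[T(ey,0),T(np.array([0,0,1.]),0),T(W(0,0,.12),1)]
REF=cv2.imread("pics/s1.png")
MASK=np.zeros(REF.shape[:2],np.uint8)
for y0,y1,z0,z1,x0,x1 in((.045,.14,-.012,.012,-.006,.006),(-.14,-.03,-.012,.012,-.006,.006),(-.25,-.15,-.02,.035,-.05,.05),(.15,.25,-.02,.05,-.05,.05),(-.268,-.24,-.006,.006,-.005,.005)):
    c,s=np.cos(.18),np.sin(.18)
    q=proj("side",[W(x,y*c+z*s,.12-y*s+z*c) for x in(x0,x1) for y in(y0,y1) for z in(z0,z1)])
    cv2.fillConvexPoly(MASK,cv2.convexHull(q.round().astype(np.int32)),255)
def warp(th):
    d=th-.18;c,s=np.cos(d),np.sin(d)
    return H0@np.array([[c,s,0],[-s,c,0],[0,0,1]])@np.linalg.inv(H0)
def theta(im,lo=-.22,hi=.22):
    g=cv2.GaussianBlur(im,(0,0),.8).astype(np.float32)
    m=MASK>0
    def cost(th):
        M=warp(th); x=cv2.warpPerspective(g,M,(560,420),flags=cv2.INTER_LINEAR|cv2.WARP_INVERSE_MAP)
        return np.minimum(np.abs(x-GR)[m],40).mean()
    ts=np.arange(lo,hi,.01);cs=[cost(t) for t in ts];b=ts[int(np.argmin(cs))]
    ts=np.arange(b-.02,b+.0201,.004);cs=np.array([cost(t) for t in ts]);p=np.polyfit(ts-b,cs**2,2)
    return float(np.clip(b-p[1]/2/p[0],b-.015,b+.015)),float(cs.min())
GR=cv2.GaussianBlur(REF,(0,0),.8).astype(np.float32)
E
python3 - <<'E'
from h import *
print(theta(REF))
a=r.camera("side");cv2.imwrite("pics/s3.png",a);print(theta(a));print(r.sense()["t"])
# synthetic test: composite beam mask warped to other angle on image
for th in(.1,0,-.07):
    M=warp(th);w=cv2.warpPerspective(REF,M,(560,420));mm=cv2.warpPerspective(MASK,M,(560,420));c=a.copy();c[mm>128]=w[mm>128];print(th,theta(c))
v=a.copy();v[MASK==0]//=2
cv2.imwrite("pics/s3v.png",cv2.resize(np.hstack([a[130:330,225:365],v[130:330,225:365]]),None,fx=2.8,fy=2.8))
print(proj("side",W(0,-.268,.12)),tri(red(a,(305,172,335,198))[0],red(r.camera("top"),(240,240,270,268))[0]))
E
```

```text
(0.18008938040478153, 0.0)
(0.17957669756576272, 4.399979591369629)
2.8167
0.1 (0.100929855730458, 2.0365517139434814)
0 (0.0005546708728705748, 2.5378010272979736)
-0.07 (-0.06975064225428156, 2.755310297012329)h.py:19: RuntimeWarning: Mean of empty slice.
  p=np.argwhere(m)[:,::-1]+[x0,y0]; return p.mean(0),len(p),p.min(0),p.max(0)
  ret = um.true_divide(
Traceback (most recent call last):
  File "h.py", line 19, in red
    p=np.argwhere(m)[:,::-1]+[x0,y0]; return p.mean(0),len(p),p.min(0),p.max(0)
                                                              ~~~~~^^^
ValueError: zero-size array to reduction operation minimum which has no identity
```

View pics/s3v.png

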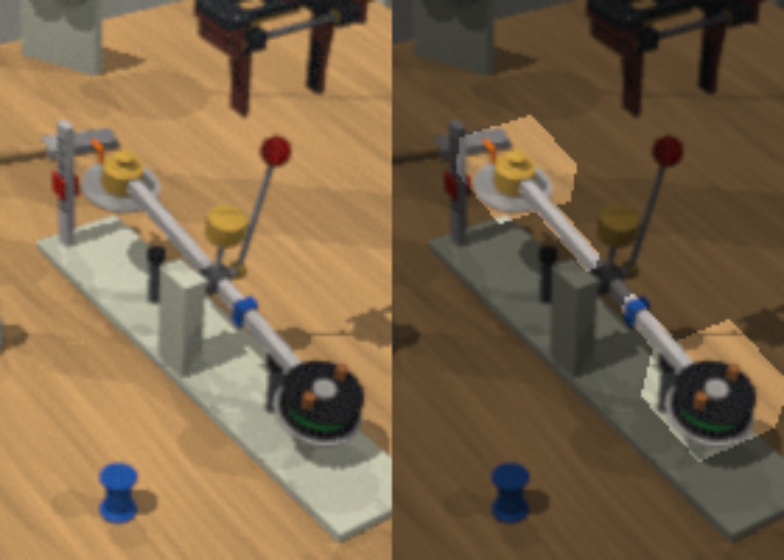

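Emit:
apply_moves(
  plan=[
    [2,0,12,0,0,0,60],
    [2,0,26,0,0,0,55],
    [2,0,42,0,0,0,55],
    [2,0,58,0,0,0,55],
    [2,0,72,0,0,0,55],
    [2,0,78,0,0,0,55],
    [2,0,78,0,0,0,55],
    [2,0,78,0,0,0,45],
    [2,0,78,0,0,0,38],
    [2,0,78,0,0,0,35],
    [2,0,78,0,0,0,30],
    [2,0,78,0,0,0,30],
    [2,0,78,0,0,0,30],
  ],
)

```text
t: 3.95
tcp_pos: [0.4703, 0.0726, 0.2853]
tcp_rot: [-2.178, -2.261, 0.0]
wrist_force: [-4.7, 1.4, 5.2]
gripper_width: 0.0328
grip_force: 30.0
```

```bash
python3 - <<'E'
from h import *
a=REF
r.camera("side")
M=[d for d in r.regions_of("beam","side")][0];print(M["p"],M["rect"])
m=M["mask"].astype(np.uint8)*255
m[:,:][(np.indices(m.shape)[0]<226)&(np.indices(m.shape)[1]>=293)]=0
m2=cv2.bitwise_and(m,cv2.dilate(MASK,np.ones((7,7))))
np.save("mask.npy",m2);print((m>0).sum(),(m2>0).sum(),(MASK>0).sum())
E
echo 'MASK=cv2.erode(np.load("mask.npy"),np.ones((2,2)))'>>h.py
python3 - <<'E'
from h import *
a=r.camera("side");cv2.imwrite("pics/s4.png",a);t=r.camera("top");s=r.sense()
print(theta(a),s["t"],s["tcp_pos"],s["tcp_rot"],s["wrist_force"],s["moment"],s["gripper_width"],s["grip_force"])
for th in(.1,0,-.07):
    M=warp(th);w=cv2.warpPerspective(REF,M,(560,420));mm=cv2.warpPerspective(MASK,M,(560,420));c=a.copy();c[mm>128]=w[mm>128];print(th,theta(c))
v=a.copy();v[MASK==0]//=2
cv2.imwrite("pics/s4v.png",cv2.resize(np.hstack([a[130:330,225:365],v[130:330,225:365]]),None,fx=2.8,fy=2.8))
E
```

```text
0.56 [257.2, 180.5, 358.6, 289.7]
1751 1673 3231
(0.17996246594556417, 4.954359531402588) 4.15 [0.47032773 0.07264916 0.28527686] [-2.17823130e+00 -2.26110734e+00  1.01521660e-05] [-5.54118907  1.28852681  6.39384186] [ 0.25109408  1.32286364 -0.11220294] 0.032766712755120914 30.00108629465103
0.1 (0.1025507620818022, 3.1420485973358154)
0 (0.0005607057296533975, 3.9848716259002686)
-0.07 (-0.06941532273151499, 4.353188991546631)
```

View pics/s4v.png

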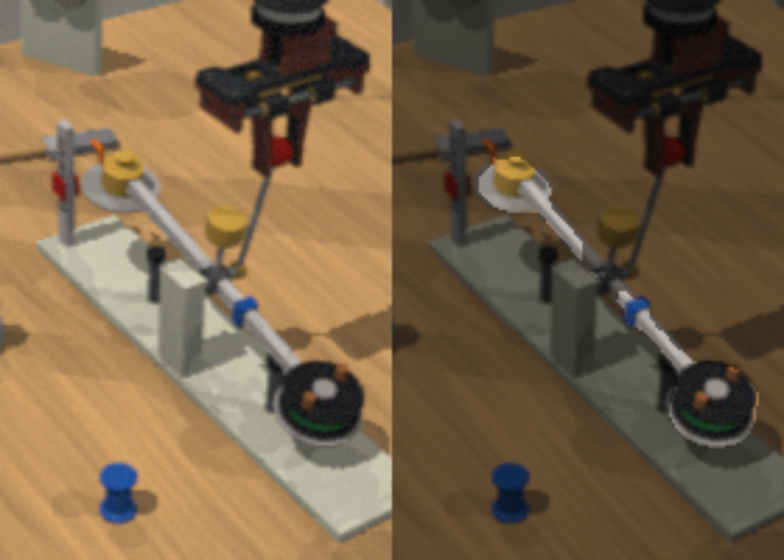

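Left of the crop: the knob is pinched between the fingers at (275,152). Right: the mask fits the beam, pans and loads. Now I start moving the knob along its arc, easing the side and vertical preload by 1 mm each.

Emit:
apply_moves(
  plan=[
    [-3.5,-1,-2,0,0,0,30],
    [-7.5,-1,-3,0,0,0,30],
    [-11,-1,-4,0,0,0,30],
    [-15,-1,-4.5,0,0,0,30],
    [-18.5,-1,-5.5,0,0,0,30],
    [-22,-1,-6,0,0,0,30],
    [-26,-1,-6.5,0,0,0,30],
    [-30,-1,-7,0,0,0,30],
    [-33.5,-1,-7.5,0,0,0,30],
    [-37.5,-1,-8,0,0,0,30],
    [-41,-1,-8,0,0,0,30],
    [-45,-1,-8,0,0,0,30],
    [-47,-1,-8.5,0,0,0,30],
    [-48.5,-1,-8.5,0,0,0,30],
    [-50.5,-1,-8.5,0,0,0,30],
    [-52.5,-1,-8.5,0,0,0,30],
  ],
)

```text
t: 5.48
tcp_pos: [0.4723, 0.0196, 0.2934]
tcp_rot: [2.179, 2.262, 0.001]
wrist_force: [1.6, 1.1, -0.3]
gripper_width: 0.0322
grip_force: 30.0
```

```bash
python3 - <<'E'
from h import *
s0=r.sense();q=[]
for i in range(2):
    t=r.sense()["t"];q.append((round(t,3),*np.round(theta(r.camera("side")),4)))
s=r.sense();print(q,s0["tcp_pos"],s["t"],s["tcp_pos"],s["wrist_force"],s["moment"],s["gripper_width"])
print("dy", (s["tcp_pos"]-[.4703,.0726,.2853])@ey, (s0["tcp_pos"]-[.4703,.0726,.2853])@ey)
E
```

```text
[(5.483, np.float64(0.18), np.float64(4.2825)), (5.533, np.float64(0.1799), np.float64(4.2641))] [0.47227171 0.01959249 0.29337555] 5.5833 [0.47225416 0.01931621 0.29336015] [ 2.37622353  0.10766641 -0.23966596] [ 0.20584896 -0.44541123  0.10963258] 0.03242161604543179
dy -0.053319613970154334 -0.05304417016753553
```

```bash
cat > step.py <<'E'
# usage: step.py target rate nrows [hold-rows]; or: step.py ramp rate nrows
import sys,json,os
from h import *
F="log.json"
L=json.load(open(F)) if os.path.exists(F) else dict(phi=[[5.4,-.004],[5.58,-.004]],th=[],par=[.02,.21],plan=None)
s=r.sense();t=s["t"]
if L["plan"]:                       # the plan just carried out ended at the present time
    n=len(L["plan"]);t0=t-n/12;L["phi"].append([t0,L["phi"][-1][1]])
    for i,p in enumerate(L["plan"]):L["phi"].append([t0+(i+1)/12,p])
pc=L["phi"][-1][1]
for i in range(3):
    tt=r.sense()["t"];im=r.camera("side");v,c=theta(im);L["th"].append([tt,v]);print("%.2f th %.4f c %.1f"%(tt,v,c))
cv2.imwrite("pics/last.png",im)
s=r.sense();now=s["t"];L["phi"].append([now,pc])
dy=(s["tcp_pos"]-[.4703,.0726,.2853])@ey
print("phi cmd %.3f meas %.3f"%(pc,np.arcsin((.0525+dy)/.19)),"F",s["wrist_force"].round(1),"grip %.4f"%s["gripper_width"])
I,ks,c=.046+.0,.15,.008
def sim(t0,th,om,M0,kt,pt,pv,tout,dt=.01):
    ts=np.arange(t0,tout[-1]+dt,dt);ph=np.interp(ts,pt,pv);dp=np.gradient(ph,dt);o=[]
    for p,d in zip(ph,dp):
        o.append((th,om));om+=dt*(kt*th+M0+ks*(p-th)+c*(d-om))/I;th+=dt*om
        if th>.18:th,om=.18,min(om,0)
    return np.c_[np.interp(tout,ts,[a[0] for a in o]),np.interp(tout,ts,[a[1] for a in o])]
P=np.array(L["phi"]);TH=np.array(L["th"])
lift=TH[-1,1]<.174 or L.get("lift",False)
M0,kt=L["par"];st=(.18,0.)
if lift:
    L["lift"]=True
    w=TH[TH[:,0]>now-3.2]
    f=lambda x:np.r_[(sim(w[0,0],x[0],x[1],x[2],x[3],P[:,0],P[:,1],w[:,0])[:,0]-w[:,1])/.002,(x[2]-M0)/L.get("sM",.02),(x[3]-kt)/.006,0 if w[0,1]<.177 else x[1]/.003]
    q=least_squares(f,[w[0,1],0 if w[0,1]>.177 else (w[-1,1]-w[0,1])/(w[-1,0]-w[0,0]+.01),M0,kt],diff_step=1e-4)
    M0,kt=q.x[2:];L["par"]=[M0,kt];L["sM"]=.002
    st=sim(w[0,0],*q.x,P[:,0],P[:,1],[now-.001,now])[-1]
    print("rms %.4f M0 %.4f kt %.4f | now th %.4f om %.3f"%(np.sqrt(np.mean((f(q.x)[:-3]*.002)**2)),M0,kt,*st))
n=int(sys.argv[3])
if sys.argv[1]=="ramp": ph=pc+float(sys.argv[2])*np.arange(1,n+1)/12
elif sys.argv[1]=="to": ph=pc+np.clip(float(sys.argv[2])-pc,-.024*np.arange(1,n+1),.024*np.arange(1,n+1))
else:
    tg,rate=float(sys.argv[1]),float(sys.argv[2]);N=30;tk=now+np.arange(0,N+1)/12
    ref=tg+np.sign(st[0]-tg)*np.maximum(0,abs(st[0]-tg)-rate*np.arange(1,N+1)/12)
    def g(d):
        pv=pc+np.r_[0,np.cumsum(d)];y=sim(now,st[0],st[1],M0,kt,tk,pv,tk[1:],.02)
        return np.r_[(y[:,0]-ref)/.01,y[-6:,1]/.01,np.maximum(0,abs(y[:,1])-.17)/.01,d/.02,np.diff(np.r_[0,d])/.02]
    q=least_squares(g,np.zeros(N),bounds=(-.035,.035),max_nfev=6)
    ph=pc+np.cumsum(q.x[:n])
X=np.round(380*(np.sin(ph)-np.sin(pc)))/2;Z=-np.round(380*(np.cos(np.arcsin(np.sin(pc)+X/190))-np.cos(pc)))/2
ph=np.arcsin(np.sin(pc)+X/190);L["plan"]=ph.tolist();json.dump(L,open(F,"w"))
y=sim(now,st[0],st[1],M0,kt,np.r_[now,now+np.arange(1,n+1)/12],np.r_[pc,ph],[now+n/12-.001,now+n/12])[-1]
print("plan phi end %.3f pred th %.3f om %.3f lever %.3f"%(ph[-1],*y,ph[-1]-y[0]));print([[float(a),0,float(b),0,0,0,30] for a,b in zip(X,Z)])
E
python3 step.py ramp -0.12 10
```

```text
5.58 th 0.1799 c 4.3
5.63 th 0.1799 c 4.3
5.68 th 0.1799 c 4.3
phi cmd -0.004 meas -0.002 F [2.7 0.4 1.7] grip 0.0328
plan phi end -0.104 pred th 0.180 om 0.000 lever -0.284
[[-2.0, 0, 0.0, 0, 0, 0, 30], [-4.0, 0, 0.0, 0, 0, 0, 30], [-5.5, 0, 0.0, 0, 0, 0, 30], [-7.5, 0, 0.0, 0, 0, 0, 30], [-9.5, 0, 0.5, 0, 0, 0, 30], [-11.5, 0, 0.5, 0, 0, 0, 30], [-13.5, 0, 0.5, 0, 0, 0, 30], [-15.0, 0, 0.5, 0, 0, 0, 30], [-17.0, 0, 1.0, 0, 0, 0, 30], [-19.0, 0, 1.0, 0, 0, 0, 30]]
```

Emit:
apply_moves(
  plan=[
    [-2,0,0,0,0,0,30],
    [-4,0,0,0,0,0,30],
    [-5.5,0,0,0,0,0,30],
    [-7.5,0,0,0,0,0,30],
    [-9.5,0,0.5,0,0,0,30],
    [-11.5,0,0.5,0,0,0,30],
    [-13.5,0,0.5,0,0,0,30],
    [-15,0,0.5,0,0,0,30],
    [-17,0,1,0,0,0,30],
    [-19,0,1,0,0,0,30],
  ],
)

```text
t: 6.57
tcp_pos: [0.4729, 0.0004, 0.2923]
tcp_rot: [2.18, 2.262, 0.001]
wrist_force: [5.1, 0.6, 1.6]
gripper_width: 0.0329
grip_force: 30.0
```

```bash
python3 step.py ramp -0.12 8
```

```text
6.57 th 0.1799 c 4.2
6.62 th 0.1798 c 4.1
6.67 th 0.1798 c 4.1
phi cmd -0.104 meas -0.104 F [3.6 0.6 2.9] grip 0.0326
plan phi end -0.184 pred th 0.180 om 0.000 lever -0.364
[[-2.0, 0, 0.0, 0, 0, 0, 30], [-4.0, 0, 0.5, 0, 0, 0, 30], [-5.5, 0, 0.5, 0, 0, 0, 30], [-7.5, 0, 1.0, 0, 0, 0, 30], [-9.5, 0, 1.0, 0, 0, 0, 30], [-11.5, 0, 1.5, 0, 0, 0, 30], [-13.0, 0, 2.0, 0, 0, 0, 30], [-15.0, 0, 2.0, 0, 0, 0, 30]]
```

Emit:
apply_moves(
  plan=[
    [-2,0.5,0,0,0,0,30],
    [-4,0.5,0,0,0,0,30],
    [-5.5,0.5,0,0,0,0,30],
    [-7.5,0.5,0.5,0,0,0,30],
    [-9.5,0.5,0.5,0,0,0,30],
    [-11.5,0.5,1,0,0,0,30],
    [-13,0.5,1.5,0,0,0,30],
    [-15,0.5,1.5,0,0,0,30],
  ],
)

```text
t: 7.38
tcp_pos: [0.4735, -0.0145, 0.2905]
tcp_rot: [-2.18, -2.262, 0.0]
wrist_force: [4.2, 1.7, -2.6]
gripper_width: 0.0328
grip_force: 30.0
```

```bash
python3 step.py ramp -0.12 8
```

```text
7.38 th 0.1797 c 4.0
7.43 th 0.1799 c 4.0
7.48 th 0.1799 c 4.0
phi cmd -0.184 meas -0.184 F [ 3.7  1.4 -0.3] grip 0.0326
plan phi end -0.265 pred th 0.170 om -0.057 lever -0.435
[[-2.0, 0, 0.5, 0, 0, 0, 30], [-3.5, 0, 0.5, 0, 0, 0, 30], [-5.5, 0, 1.0, 0, 0, 0, 30], [-7.5, 0, 1.5, 0, 0, 0, 30], [-9.5, 0, 2.0, 0, 0, 0, 30], [-11.0, 0, 2.5, 0, 0, 0, 30], [-13.0, 0, 3.0, 0, 0, 0, 30], [-15.0, 0, 3.5, 0, 0, 0, 30]]
```

Emit:
apply_moves(
  plan=[
    [-2,0,0.5,0,0,0,30],
    [-3.5,0,0.5,0,0,0,30],
    [-5.5,0,1,0,0,0,30],
    [-7.5,0,1.5,0,0,0,30],
    [-9.5,0,2,0,0,0,30],
    [-11,0,2.5,0,0,0,30],
    [-13,0,3,0,0,0,30],
    [-15,0,3.5,0,0,0,30],
  ],
)

```text
t: 8.2
tcp_pos: [0.4743, -0.0298, 0.2873]
tcp_rot: [2.18, 2.262, -0.0]
wrist_force: [1.7, 0.3, 4.1]
gripper_width: 0.0328
grip_force: 30.0
```

```bash
python3 step.py ramp -0.12 7
```

```text
8.20 th 0.1621 c 4.9
8.25 th 0.1578 c 4.9
8.30 th 0.1534 c 5.2
phi cmd -0.265 meas -0.266 F [0.1 0.5 4.7] grip 0.0325
rms 0.0002 M0 0.0181 kt 0.2100 | now th 0.1473 om -0.119
plan phi end -0.334 pred th 0.012 om -0.376 lever -0.345
[[-2.0, 0, 0.5, 0, 0, 0, 30], [-3.5, 0, 1.0, 0, 0, 0, 30], [-5.5, 0, 1.5, 0, 0, 0, 30], [-7.5, 0, 2.0, 0, 0, 0, 30], [-9.0, 0, 2.5, 0, 0, 0, 30], [-11.0, 0, 3.5, 0, 0, 0, 30], [-12.5, 0, 4.0, 0, 0, 0, 30]]
```

Emit:
apply_moves(
  plan=[
    [4,0,-1,0,0,0,30],
    [7.5,0,-2,0,0,0,30],
    [11.5,0,-2.5,0,0,0,30],
    [15,0,-3.5,0,0,0,30],
    [18.5,0,-4,0,0,0,30],
    [21.5,0,-4.5,0,0,0,30],
  ],
)

```text
t: 8.9
tcp_pos: [0.4733, -0.0074, 0.2914]
tcp_rot: [-2.179, -2.263, 0.001]
wrist_force: [2.1, 0.7, -0.6]
gripper_width: 0.0326
grip_force: 30.0
```

```bash
NF=2 python3 step.py -0.071 0.12 6
```

```text
8.90 th 0.0747 c 9.5
8.95 th 0.0686 c 9.9
phi cmd -0.149 meas -0.145 F [ 2.1  0.1 -0.2] grip 0.0329
rms 0.0019 M0 0.0196 kt 0.2053 | now th 0.0596 om -0.139
plan phi end -0.125 pred th -0.005 om -0.121 lever -0.120
[[0.5, 0, -0.0, 0, 0, 0, 30], [1.5, 0, -0.0, 0, 0, 0, 30], [2.0, 0, -0.5, 0, 0, 0, 30], [2.5, 0, -0.5, 0, 0, 0, 30], [3.5, 0, -0.5, 0, 0, 0, 30], [4.5, 0, -0.5, 0, 0, 0, 30]]
```

Emit:
apply_moves(
  plan=[
    [0.5,0,0,0,0,0,30],
    [1.5,0,0,0,0,0,30],
    [2,0,-0.5,0,0,0,30],
    [2.5,0,-0.5,0,0,0,30],
    [3.5,0,-0.5,0,0,0,30],
    [4.5,0,-0.5,0,0,0,30],
  ],
)

```text
t: 9.5
tcp_pos: [0.4731, -0.0035, 0.2919]
tcp_rot: [-2.18, -2.262, 0.001]
wrist_force: [1.7, 0.2, -3.2]
gripper_width: 0.0322
grip_force: 30.0
```

```bash
NF=2 python3 step.py -0.071 0.10 6
```

```text
9.50 th 0.0286 c 11.9
9.55 th 0.0274 c 12.1
phi cmd -0.125 meas -0.124 F [ 3.1  1.5 -4.5] grip 0.0327
rms 0.0021 M0 0.0246 kt 0.1764 | now th 0.0230 om -0.031
plan phi end -0.216 pred th 0.002 om -0.076 lever -0.218
[[-4.5, 0, 0.5, 0, 0, 0, 30], [-9.0, 0, 1.5, 0, 0, 0, 30], [-13.0, 0, 2.0, 0, 0, 0, 30], [-17.0, 0, 3.0, 0, 0, 0, 30], [-18.0, 0, 3.0, 0, 0, 0, 30], [-17.0, 0, 3.0, 0, 0, 0, 30]]
```

```bash
cp log.json log_bak.json; python3 - <<'E'
from h import *
im=cv2.imread("pics/last.png")
th,c=theta(im);print(th,c)
# separate estimates on sub-masks
import h
M0=h.MASK.copy()
X=np.indices(M0.shape)[1]
for n,sel in(("weight",X<275),("beam",(X>=275)&(X<320)),("reel",X>=320)):
    h.MASK=np.where(sel,M0,0).astype(np.uint8);print(n,theta(im),(h.MASK>0).sum())
v=im.copy()
for t,col in((th,(0,255,0)),):
    c,s=np.cos(t),np.sin(t)
    for y in(-.268,-.2,.2): 
        p=proj("side",W(0,y*c,.12-y*s))[0];print(y,p)
        cv2.circle(v,tuple(int(q*8) for q in p),6,col,1,cv2.LINE_AA,3)
cv2.imwrite("pics/s5.png",cv2.resize(v[165:305,230:370],None,fx=4.2,fy=4.2,interpolation=cv2.INTER_NEAREST))
E
```

```text
0.027430735270489105 12.122607231140137
weight (0.039983975358724264, 10.690014839172363) 311
beam (0.026524065499413683, 7.791413307189941) 315
reel (0.02079261024251235, 13.80078411102295) 842
-0.268 [257.59437986 189.2320512 ]
-0.2 [267.82994679 198.51509096]
0.2 [340.50415648 264.42620097]
```

View pics/s5.png

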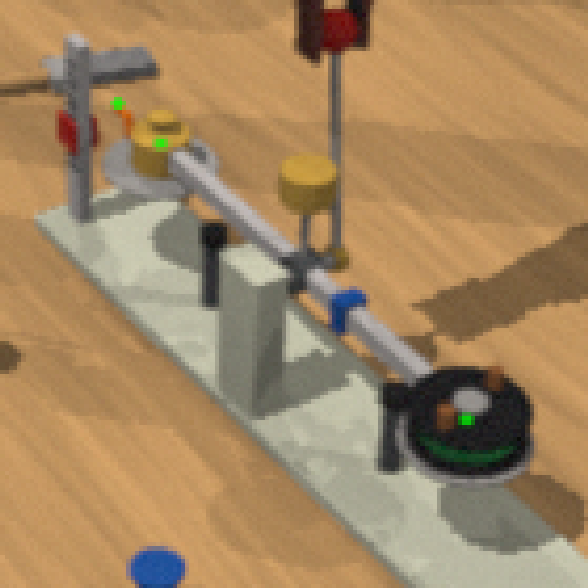

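```bash
python3 - <<'E'
import h
from h import *
im=cv2.imread("pics/last.png");g=cv2.GaussianBlur(im,(0,0),.8).astype(np.float32)
M=h.MASK;X=np.indices(M.shape)[1];Y=np.indices(M.shape)[0]
tip=np.zeros_like(M);tip[178:188,256:264]=255
hsv=cv2.cvtColor(REF,cv2.COLOR_BGR2HSV);tip=cv2.dilate(((tip>0)&(hsv[...,0]<16)&(hsv[...,1]>170)).astype(np.uint8),np.ones((3,3)))
def tr(th,y0):
    d=lambda t:np.array([y0*np.cos(t),-y0*np.sin(t)])
    v=d(th)-d(.18);return H0@np.array([[1,0,v[0]],[0,1,v[1]],[0,0,1]])@np.linalg.inv(H0)
def best(m,f):
    ts=np.arange(-.05,.12,.002);cs=[]
    for t in ts:
        x=cv2.warpPerspective(g,f(t),(560,420),flags=cv2.INTER_LINEAR|cv2.WARP_INVERSE_MAP);cs.append(np.minimum(abs(x-GR)[m],40).mean())
    return ts[np.argmin(cs)],min(cs),m.sum()
print("tip",best(tip>0,warp))
for n,sel,y0 in(("weight",X<275,-.2),("reel",X>=322,.2)):
    m=(M>0)&sel;print(n,"rot",best(m,warp),"lev",best(m,lambda t:tr(t,y0)))
print("beam",best((M>0)&(X>=275)&(X<320),warp),best((M>0)&(X>=275)&(X<298),warp),best((M>0)&(X>=302)&(X<322),warp))
E
```

```text
tip (np.float64(0.026000000000000065), np.float32(20.820906), np.int64(45))
weight rot (np.float64(0.04000000000000008), np.float32(10.690015), np.int64(311)) lev (np.float64(0.028000000000000067), np.float32(10.697775), np.int64(311))
reel rot (np.float64(0.02200000000000006), np.float32(13.930904), np.int64(828)) lev (np.float64(0.006000000000000047), np.float32(10.7927885), np.int64(828))
beam (np.float64(0.026000000000000065), np.float32(7.7914133), np.int64(315)) (np.float64(0.026000000000000065), np.float32(7.5834055), np.int64(181)) (np.float64(0.014000000000000054), np.float32(7.5694323), np.int64(142))
```

The picture shows the beam nearly level, the pointer tip at (258,190), about 6 px above the clip's centre, and the fixed rest overlapping the reel. That overlap biases the estimate, so I now use only the bar and pointer, with a shorter fit window and a floating offset moment.

```bash
cat >> h.py <<'E'
_X=np.indices(MASK.shape)[1];_h=cv2.cvtColor(REF,cv2.COLOR_BGR2HSV);_t=np.zeros_like(MASK);_t[178:188,256:264]=1
_t=cv2.dilate(((_t>0)&(_h[...,0]<16)&(_h[...,1]>170)).astype(np.uint8),np.ones((3,3)))
MASK=np.where((_X>=275)&(_X<320)&(MASK>0)|(_t>0),255,0).astype(np.uint8)
E
sed -i 's/now-3.2/now-2.0/; s#)/.002,(x\[2\]#)/.003,(x[2]#; s#/.006,0 if#/.002,0 if#; s/L\["sM"\]=.002/L["sM"]=.005/; s/pics\/last.png",im)/pics\/f%.2f.png"%tt,im)/' step.py
python3 - <<'E'
import json;L=json.load(open("log.json"));L["plan"]=None;L["par"]=[.022,.205];L["sM"]=.006;json.dump(L,open("log.json","w"))
E
NF=2 python3 step.py -0.071 0.10 5
```

```text
9.60 th 0.0253 c 9.8
9.65 th 0.0232 c 9.7
phi cmd -0.125 meas -0.125 F [ 3.1 -0.  -5. ] grip 0.0326
rms 0.0004 M0 0.0231 kt 0.2050 | now th 0.0231 om -0.014
plan phi end -0.160 pred th 0.023 om 0.005 lever -0.183
[[-1.5, 0, 0.0, 0, 0, 0, 30], [-3.0, 0, 0.5, 0, 0, 0, 30], [-4.5, 0, 0.5, 0, 0, 0, 30], [-5.5, 0, 1.0, 0, 0, 0, 30], [-6.5, 0, 1.0, 0, 0, 0, 30]]
```

```bash
sed -i 's/max_nfev=6/max_nfev=40/' step.py
python3 - <<'E'
import json;L=json.load(open("log.json"));L["plan"]=None;json.dump(L,open("log.json","w"))
E
NF=1 python3 step.py -0.071 0.10 6
```

```text
9.70 th 0.0224 c 9.7
phi cmd -0.125 meas -0.125 F [ 3.3 -0.  -5.5] grip 0.0326
rms 0.0004 M0 0.0231 kt 0.2050 | now th 0.0223 om -0.009
plan phi end -0.168 pred th 0.024 om 0.005 lever -0.192
[[-2.0, 0, 0.5, 0, 0, 0, 30], [-3.5, 0, 0.5, 0, 0, 0, 30], [-5.0, 0, 0.5, 0, 0, 0, 30], [-6.0, 0, 1.0, 0, 0, 0, 30], [-7.0, 0, 1.0, 0, 0, 0, 30], [-8.0, 0, 1.0, 0, 0, 0, 30]]
```

```bash
sed -i 's#d/.02,np.diff(np.r_\[0,d\])/.02#d/.06,np.diff(np.r_[0,d])/.04#' step.py
python3 - <<'E'
import json;L=json.load(open("log.json"));L["plan"]=None;json.dump(L,open("log.json","w"))
E
NF=1 python3 step.py -0.071 0.10 6
```

```text
9.75 th 0.0215 c 9.7
phi cmd -0.125 meas -0.125 F [ 3.4  0.6 -4.9] grip 0.0328
rms 0.0004 M0 0.0230 kt 0.2050 | now th 0.0218 om -0.004
plan phi end -0.171 pred th 0.025 om 0.007 lever -0.196
[[-2.0, 0, 0.5, 0, 0, 0, 30], [-3.5, 0, 0.5, 0, 0, 0, 30], [-5.0, 0, 0.5, 0, 0, 0, 30], [-6.5, 0, 1.0, 0, 0, 0, 30], [-7.5, 0, 1.0, 0, 0, 0, 30], [-8.5, 0, 1.5, 0, 0, 0, 30]]
```

```bash
cp log.json l2.json; sed 's/^F="log.json"/F="dbg.json"/; s/^for i in range.*/for i in []:/; s/^    tt=.*/    pass/; s/^cv2.imwrite.*//' step.py > dbg.py; sed -i 's/^    ph=pc+np.cumsum(q.x\[:n\])/&\n    print(q.status,q.nfev,q.cost,q.x.round(3));print(sim(now,st[0],st[1],M0,kt,tk,pc+np.r_[0,np.cumsum(q.x)],tk[1:],.02)[::3].round(3).tolist(),ref[::3].round(3))/' dbg.py
python3 - <<'E'
import json;L=json.load(open("log.json"));L["plan"]=None;json.dump(L,open("dbg.json","w"));print([[round(a,3),round(b,4)] for a,b in L["th"][-14:]])
E
python3 dbg.py -0.071 0.1 6
```

```text
[[7.433, 0.1799], [7.483, 0.1799], [8.2, 0.1621], [8.25, 0.1578], [8.3, 0.1534], [8.35, 0.148], [8.9, 0.0747], [8.95, 0.0686], [9.5, 0.0286], [9.55, 0.0274], [9.6, 0.0253], [9.65, 0.0232], [9.7, 0.0224], [9.75, 0.0215]]
phi cmd -0.125 meas -0.125 F [ 3.4  0.6 -4.9] grip 0.0328
rms 0.0004 M0 0.0230 kt 0.2050 | now th 0.0218 om -0.004
0 40 3578.3971573472204 [-0.01  -0.009 -0.008 -0.007 -0.006 -0.004 -0.003 -0.001  0.001  0.004
  0.007  0.01   0.014  0.017  0.018  0.016  0.013  0.009  0.005  0.003
  0.001  0.001  0.     0.     0.     0.     0.     0.     0.     0.   ]
[[0.022, 0.003], [0.024, 0.011], [0.026, 0.005], [0.026, -0.002], [0.027, 0.009], [0.035, 0.058], [0.06, 0.14], [0.108, 0.236], [0.18, 0.0], [0.18, 0.0]] [ 0.013 -0.012 -0.037 -0.062 -0.071 -0.071 -0.071 -0.071 -0.071 -0.071]
plan phi end -0.171 pred th 0.025 om 0.007 lever -0.196
[[-2.0, 0, 0.5, 0, 0, 0, 30], [-3.5, 0, 0.5, 0, 0, 0, 30], [-5.0, 0, 0.5, 0, 0, 0, 30], [-6.5, 0, 1.0, 0, 0, 0, 30], [-7.5, 0, 1.0, 0, 0, 0, 30], [-8.5, 0, 1.5, 0, 0, 0, 30]]
```

```bash
sed -i 's/tout,dt=.01):/tout,dt=.01,stop=.18):/; s/if th>.18:th,om=.18/if th>stop:th,om=stop/; s/tk,pv,tk\[1:\],.02)/tk,pv,tk[1:],.02,9)/' step.py
python3 - <<'E'
import json;L=json.load(open("log.json"));L["plan"]=None;json.dump(L,open("log.json","w"))
E
NF=1 python3 step.py -0.071 0.10 6
```

```text
9.80 th 0.0217 c 9.8
phi cmd -0.125 meas -0.125 F [ 2.8  0.8 -5.2] grip 0.0322
rms 0.0004 M0 0.0230 kt 0.2050 | now th 0.0217 om 0.002
plan phi end -0.262 pred th 0.002 om -0.118 lever -0.264
[[-6.5, 0, 1.0, 0, 0, 0, 30], [-13.0, 0, 2.0, 0, 0, 0, 30], [-19.5, 0, 3.5, 0, 0, 0, 30], [-26.0, 0, 5.0, 0, 0, 0, 30], [-30.5, 0, 6.5, 0, 0, 0, 30], [-25.5, 0, 5.0, 0, 0, 0, 30]]
```

Emit:
apply_moves(
  plan=[
    [-6.5,0,1.5,0,0,0,30],
    [-13,0,3,0,0,0,30],
    [-19.5,0,4.5,0,0,0,30],
    [-26,0,6,0,0,0,30],
    [-30.5,0,7,0,0,0,30],
    [-25.5,0,5.5,0,0,0,30],
  ],
)

```text
t: 10.35
tcp_pos: [0.4743, -0.0309, 0.2869]
tcp_rot: [2.183, 2.258, 0.001]
wrist_force: [1.3, -0.4, 3.1]
gripper_width: 0.0326
grip_force: 30.0
```

```bash
NF=2 python3 step.py -0.071 0.10 6
```

```text
10.35 th -0.0015 c 10.3
10.40 th -0.0095 c 10.7
phi cmd -0.262 meas -0.260 F [-1.5 -1.   7.5] grip 0.0326
rms 0.0003 M0 0.0226 kt 0.2050 | now th -0.0167 om -0.162
plan phi end -0.051 pred th -0.109 om -0.161 lever 0.058
[[6.5, 0, -1.5, 0, 0, 0, 30], [13.0, 0, -3.0, 0, 0, 0, 30], [19.5, 0, -4.0, 0, 0, 0, 30], [26.0, 0, -5.0, 0, 0, 0, 30], [32.5, 0, -6.0, 0, 0, 0, 30], [39.5, 0, -6.0, 0, 0, 0, 30]]
```

Emit:
apply_moves(
  plan=[
    [13,0,-3.5,0,0,0,30],
    [26,0,-5.5,0,0,0,30],
    [39.5,0,-6.5,0,0,0,30],
    [49.5,0,-7,0,0,0,30],
    [53,0,-7,0,0,0,30],
    [50.5,0,-7,0,0,0,30],
    [44.5,0,-7,0,0,0,30],
  ],
)

```text
t: 11.03
tcp_pos: [0.4724, 0.0157, 0.2934]
tcp_rot: [-2.178, -2.264, 0.001]
wrist_force: [2.1, 0.2, -4.6]
gripper_width: 0.0326
grip_force: 30.0
```

```bash
NF=2 python3 step.py -0.071 0.06 6
```

```text
11.03 th -0.0697 c 11.9
11.08 th -0.0680 c 11.7
phi cmd -0.025 meas -0.034 F [ 2.4 -0.5 -4.7] grip 0.0326
rms 0.0004 M0 0.0233 kt 0.2050 | now th -0.0658 om 0.054
plan phi end -0.195 pred th -0.058 om -0.048 lever -0.137
[[-13.5, 0, 1.0, 0, 0, 0, 30], [-26.5, 0, 2.5, 0, 0, 0, 30], [-38.0, 0, 5.0, 0, 0, 0, 30], [-41.5, 0, 5.5, 0, 0, 0, 30], [-39.0, 0, 5.0, 0, 0, 0, 30], [-32.0, 0, 3.5, 0, 0, 0, 30]]
```

View pics/s6.png

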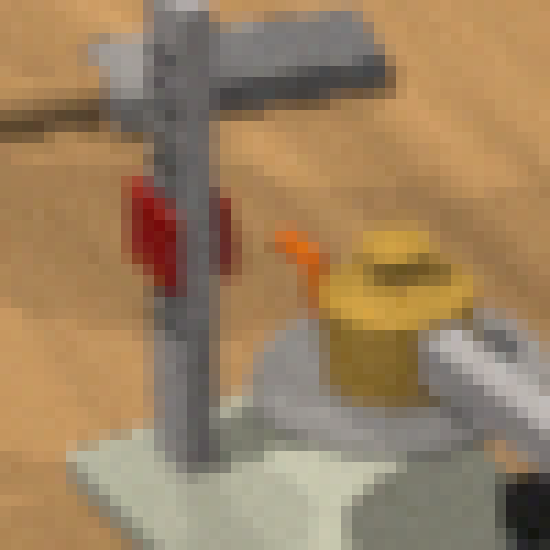

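The crop shows the pointer tip at (258,196), level with the clip's middle once the offset in depth is allowed for. That fits tip height ≈ clip height ≈ 0.101 m.

Emit:
apply_moves(
  plan=[
    [-10,0,1,0,0,0,30],
    [-20.5,0,2,0,0,0,30],
    [-29,0,3.5,0,0,0,30],
    [-34,0,4.5,0,0,0,30],
    [-36,0,5,0,0,0,30],
    [-35.5,0,5,0,0,0,30],
  ],
)

```text
t: 11.63
tcp_pos: [0.4741, -0.0215, 0.2892]
tcp_rot: [2.182, 2.259, 0.0]
wrist_force: [-3.2, -1.4, 9.2]
gripper_width: 0.0326
grip_force: 30.0
```

```bash
NF=1 G=.025 python3 step.py -0.07 0.06 6
```

```text
11.63 th -0.0471 c 11.3
phi cmd -0.214 meas -0.219 F [-3.4 -1.3  8.9] grip 0.0330
rms 0.0004 M0 0.0233 kt 0.2050 | now th -0.0477 om -0.025
plan phi end -0.102 pred th -0.068 om -0.029 lever -0.033
[[3.5, 0, -0.5, 0, 0, 0, 30], [8.5, 0, -1.5, 0, 0, 0, 30], [13.0, 0, -2.5, 0, 0, 0, 30], [17.0, 0, -3.0, 0, 0, 0, 30], [19.5, 0, -3.0, 0, 0, 0, 30], [21.0, 0, -3.5, 0, 0, 0, 30]]
```

Emit:
apply_moves(
  plan=[
    [3.5,0,-1,0,0,0,30],
    [8.5,0,-2,0,0,0,30],
    [13,0,-2.5,0,0,0,30],
    [17,0,-3,0,0,0,30],
    [19.5,0,-3.5,0,0,0,30],
    [21,0,-3.5,0,0,0,30],
  ],
)

```text
t: 12.18
tcp_pos: [0.4731, 0.0014, 0.2923]
tcp_rot: [-2.179, -2.263, 0.0]
wrist_force: [-1.5, -1.0, 7.1]
gripper_width: 0.0328
grip_force: 30.0
```

```bash
NF=1 G=.025 python3 step.py -0.07 0.06 7
```

```text
12.18 th -0.0764 c 11.9
phi cmd -0.102 meas -0.098 F [-1.7 -1.1  6.5] grip 0.0327
rms 0.0005 M0 0.0227 kt 0.2050 | now th -0.0781 om -0.040
plan phi end -0.112 pred th -0.078 om 0.028 lever -0.035
[[3.0, 0, -0.5, 0, 0, 0, 30], [5.0, 0, -0.5, 0, 0, 0, 30], [6.0, 0, -0.5, 0, 0, 0, 30], [5.0, 0, -0.5, 0, 0, 0, 30], [3.0, 0, -0.5, 0, 0, 0, 30], [0.5, 0, -0.0, 0, 0, 0, 30], [-2.0, 0, 0.0, 0, 0, 0, 30]]
```

Emit:
apply_moves(
  plan=[
    [3,0,-1,0,0,0,30],
    [5,0,-1,0,0,0,30],
    [6,0,-1,0,0,0,30],
    [5,0,-1,0,0,0,30],
    [3,0,-1,0,0,0,30],
    [0.5,0,-0.5,0,0,0,30],
    [-2,0,-0.5,0,0,0,30],
  ],
)

```text
t: 12.82
tcp_pos: [0.4731, -0.0013, 0.2923]
tcp_rot: [-2.18, -2.262, 0.0]
wrist_force: [1.2, 0.4, -5.1]
gripper_width: 0.0325
grip_force: 30.0
```

```bash
NF=1 G=.025 python3 step.py -0.07 0.06 7
```

```text
12.82 th -0.0680 c 11.7
phi cmd -0.112 meas -0.116 F [ 2.  -1.  -4.7] grip 0.0327
rms 0.0009 M0 0.0232 kt 0.2049 | now th -0.0663 om 0.047
plan phi end -0.157 pred th -0.061 om -0.027 lever -0.097
[[-5.5, 0, 0.5, 0, 0, 0, 30], [-10.5, 0, 1.5, 0, 0, 0, 30], [-13.5, 0, 2.0, 0, 0, 0, 30], [-14.5, 0, 2.0, 0, 0, 0, 30], [-13.5, 0, 2.0, 0, 0, 0, 30], [-11.0, 0, 1.5, 0, 0, 0, 30], [-8.5, 0, 1.0, 0, 0, 0, 30]]
```

Emit:
apply_moves(
  plan=[
    [-5.5,0,1,0,0,0,30],
    [-10.5,0,1.5,0,0,0,30],
    [-13.5,0,2,0,0,0,30],
    [-14.5,0,2,0,0,0,30],
    [-13.5,0,2,0,0,0,30],
    [-11,0,1.5,0,0,0,30],
    [-8.5,0,1,0,0,0,30],
  ],
)

```text
t: 13.45
tcp_pos: [0.4734, -0.009, 0.2915]
tcp_rot: [-2.18, -2.262, 0.0]
wrist_force: [0.4, 0.1, -5.0]
gripper_width: 0.0329
grip_force: 30.0
```

```bash
NF=1 G=.025 python3 step.py -0.07 0.06 8
```

```text
13.45 th -0.0668 c 11.9
phi cmd -0.157 meas -0.151 F [ 0.6  0.8 -2.9] grip 0.0330
rms 0.0011 M0 0.0231 kt 0.2049 | now th -0.0680 om -0.039
plan phi end -0.112 pred th -0.076 om 0.018 lever -0.036
[[4.5, 0, -0.5, 0, 0, 0, 30], [9.0, 0, -1.0, 0, 0, 0, 30], [12.5, 0, -1.5, 0, 0, 0, 30], [13.5, 0, -1.5, 0, 0, 0, 30], [13.5, 0, -1.5, 0, 0, 0, 30], [12.5, 0, -1.5, 0, 0, 0, 30], [10.5, 0, -1.5, 0, 0, 0, 30], [8.5, 0, -1.0, 0, 0, 0, 30]]
```

Emit:
apply_moves(
  plan=[
    [4.5,0,-0.5,0,0,0,30],
    [9,0,-1,0,0,0,30],
    [12.5,0,-1,0,0,0,30],
    [13.5,0,-1,0,0,0,30],
    [13.5,0,-1,0,0,0,30],
    [12.5,0,-1,0,0,0,30],
    [10.5,0,-1,0,0,0,30],
    [8.5,0,-1,0,0,0,30],
  ],
)

```text
t: 14.17
tcp_pos: [0.4731, -0.0012, 0.2924]
tcp_rot: [-2.18, -2.262, 0.0]
wrist_force: [1.8, 0.9, -6.2]
gripper_width: 0.0328
grip_force: 30.0
```

```bash
NF=1 G=.025 python3 step.py -0.07 0.06 8
```

```text
14.17 th -0.0733 c 12.0
phi cmd -0.112 meas -0.115 F [ 1.4  0.5 -7.2] grip 0.0330
rms 0.0000 M0 0.0237 kt 0.2049 | now th -0.0719 om 0.030
plan phi end -0.144 pred th -0.066 om -0.014 lever -0.078
[[-3.5, 0, 0.5, 0, 0, 0, 30], [-6.5, 0, 1.0, 0, 0, 0, 30], [-9.0, 0, 1.0, 0, 0, 0, 30], [-10.0, 0, 1.5, 0, 0, 0, 30], [-10.0, 0, 1.5, 0, 0, 0, 30], [-9.0, 0, 1.0, 0, 0, 0, 30], [-7.5, 0, 1.0, 0, 0, 0, 30], [-6.0, 0, 1.0, 0, 0, 0, 30]]
```

Emit:
apply_moves(
  plan=[
    [-3.5,0,1,0,0,0,30],
    [-6.5,0,1.5,0,0,0,30],
    [-9,0,1.5,0,0,0,30],
    [-10,0,2,0,0,0,30],
    [-10,0,2,0,0,0,30],
    [-9,0,1.5,0,0,0,30],
    [-7.5,0,1.5,0,0,0,30],
    [-6,0,1.5,0,0,0,30],
  ],
)

```text
t: 14.88
tcp_pos: [0.4735, -0.0068, 0.2916]
tcp_rot: [2.18, 2.262, 0.0]
wrist_force: [-4.5, -1.3, 7.5]
gripper_width: 0.0329
grip_force: 30.0
```

```bash
NF=2 G=.025 python3 step.py -0.07 0.06 9
```

```text
14.88 th -0.0747 c 12.1
14.93 th -0.0754 c 12.2
phi cmd -0.144 meas -0.141 F [-3.4 -1.9  6.3] grip 0.0327
rms 0.0002 M0 0.0230 kt 0.2049 | now th -0.0776 om -0.036
plan phi end -0.131 pred th -0.075 om 0.027 lever -0.056
[[5.0, 0, -0.5, 0, 0, 0, 30], [10.0, 0, -1.0, 0, 0, 0, 30], [13.0, 0, -1.5, 0, 0, 0, 30], [13.5, 0, -1.5, 0, 0, 0, 30], [12.5, 0, -1.5, 0, 0, 0, 30], [10.0, 0, -1.0, 0, 0, 0, 30], [7.5, 0, -1.0, 0, 0, 0, 30], [4.5, 0, -0.5, 0, 0, 0, 30], [2.5, 0, -0.5, 0, 0, 0, 30]]
```

Emit:
apply_moves(
  plan=[
    [5,0,-1,0,0,0,30],
    [10,0,-1.5,0,0,0,30],
    [13,0,-2,0,0,0,30],
    [13.5,0,-2,0,0,0,30],
    [12.5,0,-2,0,0,0,30],
    [10,0,-1.5,0,0,0,30],
    [7.5,0,-1.5,0,0,0,30],
    [4.5,0,-1,0,0,0,30],
    [2.5,0,-1,0,0,0,30],
  ],
)

```text
t: 15.73
tcp_pos: [0.4733, -0.005, 0.292]
tcp_rot: [-2.181, -2.261, -0.0]
wrist_force: [0.1, 0.5, -3.6]
gripper_width: 0.0326
grip_force: 30.0
```

```bash
NF=1 G=.025 python3 step.py -0.07 0.06 9
```

```text
15.73 th -0.0698 c 12.1
phi cmd -0.131 meas -0.134 F [-0.4  0.1 -2.9] grip 0.0328
rms 0.0002 M0 0.0234 kt 0.2049 | now th -0.0679 om 0.037
plan phi end -0.131 pred th -0.067 om -0.018 lever -0.064
[[-3.0, 0, 0.5, 0, 0, 0, 30], [-6.0, 0, 1.0, 0, 0, 0, 30], [-7.5, 0, 1.0, 0, 0, 0, 30], [-8.0, 0, 1.0, 0, 0, 0, 30], [-7.0, 0, 1.0, 0, 0, 0, 30], [-5.0, 0, 0.5, 0, 0, 0, 30], [-3.0, 0, 0.5, 0, 0, 0, 30], [-1.5, 0, 0.0, 0, 0, 0, 30], [0.0, 0, -0.0, 0, 0, 0, 30]]
```

Emit:
apply_moves(
  plan=[
    [-3,0,0.5,0,0,0,30],
    [-6,0,1,0,0,0,30],
    [-7.5,0,1,0,0,0,30],
    [-8,0,1,0,0,0,30],
    [-7,0,1,0,0,0,30],
    [-5,0,0.5,0,0,0,30],
    [-3,0,0.5,0,0,0,30],
    [-1.5,0,0,0,0,0,30],
    [0,0,0,0,0,0,30],
  ],
)

```text
t: 16.53
tcp_pos: [0.4733, -0.0041, 0.2921]
tcp_rot: [-2.179, -2.263, 0.0]
wrist_force: [-0.1, 0.1, -3.5]
gripper_width: 0.0327
grip_force: 30.0
```

```bash
NF=1 G=.025 python3 step.py -0.07 0.06 9
```

```text
16.53 th -0.0759 c 12.2
phi cmd -0.131 meas -0.127 F [-0.7  0.3 -3.9] grip 0.0327
rms 0.0001 M0 0.0227 kt 0.2049 | now th -0.0778 om -0.038
plan phi end -0.131 pred th -0.075 om 0.024 lever -0.056
[[4.5, 0, -0.5, 0, 0, 0, 30], [8.5, 0, -1.0, 0, 0, 0, 30], [11.0, 0, -1.0, 0, 0, 0, 30], [11.0, 0, -1.0, 0, 0, 0, 30], [9.5, 0, -1.0, 0, 0, 0, 30], [7.5, 0, -1.0, 0, 0, 0, 30], [4.5, 0, -0.5, 0, 0, 0, 30], [2.0, 0, -0.5, 0, 0, 0, 30], [0.0, 0, -0.0, 0, 0, 0, 30]]
```

Emit:
apply_moves(
  plan=[
    [4.5,0,-0.5,0,0,0,30],
    [8.5,0,-1,0,0,0,30],
    [11,0,-1,0,0,0,30],
    [11,0,-1,0,0,0,30],
    [9.5,0,-1,0,0,0,30],
    [7.5,0,-1,0,0,0,30],
    [4.5,0,-0.5,0,0,0,30],
    [2,0,0,0,0,0,30],
    [0,0,0,0,0,0,30],
  ],
)

```text
t: 17.33
tcp_pos: [0.4733, -0.0048, 0.292]
tcp_rot: [-2.18, -2.261, -0.0]
wrist_force: [1.2, 0.0, -9.5]
gripper_width: 0.0327
grip_force: 30.0
```

```bash
NF=1 G=.025 python3 step.py -0.07 0.06 9
```

```text
17.33 th -0.0645 c 11.9
phi cmd -0.131 meas -0.134 F [ 1.5  0.7 -8.7] grip 0.0326
rms 0.0000 M0 0.0235 kt 0.2049 | now th -0.0623 om 0.046
plan phi end -0.125 pred th -0.065 om -0.028 lever -0.060
[[-5.0, 0, 0.5, 0, 0, 0, 30], [-9.0, 0, 1.5, 0, 0, 0, 30], [-11.5, 0, 2.0, 0, 0, 0, 30], [-11.5, 0, 2.0, 0, 0, 0, 30], [-10.0, 0, 1.5, 0, 0, 0, 30], [-7.0, 0, 1.0, 0, 0, 0, 30], [-4.0, 0, 0.5, 0, 0, 0, 30], [-1.5, 0, 0.0, 0, 0, 0, 30], [1.0, 0, -0.0, 0, 0, 0, 30]]
```

Emit:
apply_moves(
  plan=[
    [-5,0,1,0,0,0,30],
    [-9,0,2,0,0,0,30],
    [-11.5,0,2.5,0,0,0,30],
    [-11.5,0,2.5,0,0,0,30],
    [-10,0,2,0,0,0,30],
    [-7,0,1.5,0,0,0,30],
    [-4,0,1,0,0,0,30],
    [-1.5,0,0.5,0,0,0,30],
    [1,0,0.5,0,0,0,30],
  ],
)

```text
t: 18.13
tcp_pos: [0.4734, -0.003, 0.292]
tcp_rot: [2.179, 2.263, 0.0]
wrist_force: [-5.2, -0.5, 6.6]
gripper_width: 0.0325
grip_force: 30.0
```

```bash
NF=2 G=.025 python3 step.py -0.065 0.06 8
```

```text
18.13 th -0.0823 c 12.3
18.18 th -0.0841 c 12.5
phi cmd -0.125 meas -0.121 F [-4.8 -0.3  5.4] grip 0.0327
rms 0.0003 M0 0.0223 kt 0.2050 | now th -0.0878 om -0.063
plan phi end -0.117 pred th -0.078 om 0.062 lever -0.039
[[8.5, 0, -1.0, 0, 0, 0, 30], [16.5, 0, -1.5, 0, 0, 0, 30], [20.5, 0, -1.5, 0, 0, 0, 30], [20.0, 0, -1.5, 0, 0, 0, 30], [17.0, 0, -1.5, 0, 0, 0, 30], [12.0, 0, -1.0, 0, 0, 0, 30], [6.5, 0, -0.5, 0, 0, 0, 30], [1.5, 0, -0.0, 0, 0, 0, 30]]
```

Emit:
apply_moves(
  plan=[
    [8.5,0,-1.5,0,0,0,30],
    [16.5,0,-2,0,0,0,30],
    [20.5,0,-2,0,0,0,30],
    [20,0,-2,0,0,0,30],
    [17,0,-2,0,0,0,30],
    [12,0,-1.5,0,0,0,30],
    [6.5,0,-1,0,0,0,30],
    [1.5,0,-0.5,0,0,0,30],
  ],
)

```text
t: 18.9
tcp_pos: [0.4733, -0.0028, 0.2924]
tcp_rot: [-2.181, -2.261, -0.001]
wrist_force: [-3.0, 0.3, 0.3]
gripper_width: 0.0326
grip_force: 30.0
```

```bash
NF=1 G=.02 python3 step.py 0.06 0.06 7
```

```text
18.90 th -0.0553 c 11.9
phi cmd -0.117 meas -0.127 F [-2.1 -0.2 -0.1] grip 0.0328
rms 0.0001 M0 0.0242 kt 0.2049 | now th -0.0497 om 0.114
plan phi end -0.176 pred th -0.007 om 0.034 lever -0.169
[[-6.5, 0, 1.0, 0, 0, 0, 30], [-12.5, 0, 2.0, 0, 0, 0, 30], [-16.5, 0, 2.5, 0, 0, 0, 30], [-17.5, 0, 3.0, 0, 0, 0, 30], [-16.5, 0, 2.5, 0, 0, 0, 30], [-14.0, 0, 2.0, 0, 0, 0, 30], [-11.0, 0, 1.5, 0, 0, 0, 30]]
```

Emit:
apply_moves(
  plan=[
    [-6.5,0,1,0,0,0,30],
    [-12.5,0,2,0,0,0,30],
    [-16.5,0,2.5,0,0,0,30],
    [-17.5,0,3,0,0,0,30],
    [-16.5,0,2.5,0,0,0,30],
    [-14,0,2,0,0,0,30],
    [-11,0,1.5,0,0,0,30],
  ],
)

```text
t: 19.53
tcp_pos: [0.4737, -0.0128, 0.2908]
tcp_rot: [2.18, 2.262, 0.0]
wrist_force: [-3.5, -0.2, 4.5]
gripper_width: 0.0329
grip_force: 30.0
```

```bash
NF=1 G=.02 python3 step.py 0.1 0.08 7
```

```text
19.53 th -0.0336 c 11.1
phi cmd -0.176 meas -0.170 F [-5.  -0.4  5. ] grip 0.0325
rms 0.0002 M0 0.0214 kt 0.2050 | now th -0.0351 om -0.036
plan phi end -0.083 pred th -0.006 om 0.133 lever -0.077
[[13.0, 0, -2.0, 0, 0, 0, 30], [25.5, 0, -3.0, 0, 0, 0, 30], [32.5, 0, -3.0, 0, 0, 0, 30], [34.0, 0, -3.0, 0, 0, 0, 30], [30.5, 0, -3.0, 0, 0, 0, 30], [24.5, 0, -2.5, 0, 0, 0, 30], [17.5, 0, -2.5, 0, 0, 0, 30]]
```

Emit:
apply_moves(
  plan=[
    [13,0,-2.5,0,0,0,30],
    [25.5,0,-3.5,0,0,0,30],
    [32.5,0,-3.5,0,0,0,30],
    [34,0,-3.5,0,0,0,30],
    [30.5,0,-3.5,0,0,0,30],
    [24.5,0,-3,0,0,0,30],
    [17.5,0,-3,0,0,0,30],
  ],
)

```text
t: 20.17
tcp_pos: [0.4729, 0.0037, 0.2933]
tcp_rot: [-2.18, -2.262, 0.0]
wrist_force: [2.3, 1.7, -11.0]
gripper_width: 0.0326
grip_force: 30.0
```

```bash
NF=1 G=.02 python3 step.py 0.13 0.08 7
```

```text
20.17 th 0.0017 c 10.2
phi cmd -0.083 meas -0.096 F [ 1.7 -0.1 -7.9] grip 0.0328
rms 0.0000 M0 0.0224 kt 0.2049 | now th 0.0096 om 0.162
plan phi end -0.208 pred th 0.070 om 0.040 lever -0.278
[[-12.0, 0, 1.5, 0, 0, 0, 30], [-23.5, 0, 3.5, 0, 0, 0, 30], [-31.0, 0, 5.0, 0, 0, 0, 30], [-33.5, 0, 6.0, 0, 0, 0, 30], [-32.0, 0, 5.5, 0, 0, 0, 30], [-28.0, 0, 4.5, 0, 0, 0, 30], [-23.5, 0, 3.5, 0, 0, 0, 30]]
```

Emit:
apply_moves(
  plan=[
    [-12,0,2,0,0,0,30],
    [-23.5,0,4,0,0,0,30],
    [-31,0,5.5,0,0,0,30],
    [-33.5,0,6,0,0,0,30],
    [-32,0,6,0,0,0,30],
    [-28,0,5,0,0,0,30],
    [-23.5,0,4,0,0,0,30],
  ],
)

```text
t: 20.8
tcp_pos: [0.474, -0.0188, 0.2903]
tcp_rot: [2.181, 2.261, 0.0]
wrist_force: [-3.3, -1.1, 4.3]
gripper_width: 0.0327
grip_force: 30.0
```

```bash
NF=1 G=.02 python3 step.py 0.15 0.06 7
```

```text
20.80 th 0.0596 c 9.2
phi cmd -0.208 meas -0.200 F [-5.8 -0.9  6.8] grip 0.0321
rms 0.0008 M0 0.0218 kt 0.2049 | now th 0.0609 om 0.015
plan phi end -0.144 pred th 0.088 om 0.086 lever -0.232
[[6.5, 0, -1.5, 0, 0, 0, 30], [13.0, 0, -2.5, 0, 0, 0, 30], [17.5, 0, -3.0, 0, 0, 0, 30], [18.5, 0, -3.0, 0, 0, 0, 30], [17.5, 0, -3.0, 0, 0, 0, 30], [15.0, 0, -2.5, 0, 0, 0, 30], [12.0, 0, -2.0, 0, 0, 0, 30]]
```

Emit:
apply_moves(
  plan=[
    [6.5,0,-2,0,0,0,30],
    [13,0,-3,0,0,0,30],
    [17.5,0,-3.5,0,0,0,30],
    [18.5,0,-3.5,0,0,0,30],
    [17.5,0,-3.5,0,0,0,30],
    [15,0,-3,0,0,0,30],
    [12,0,-2.5,0,0,0,30],
  ],
)

```text
t: 21.43
tcp_pos: [0.4734, -0.0072, 0.2922]
tcp_rot: [-2.18, -2.262, 0.0]
wrist_force: [-2.0, -0.2, -1.4]
gripper_width: 0.0327
grip_force: 30.0
```

```bash
NF=1 G=.02 python3 step.py 0.165 0.05 6
```

```text
21.43 th 0.0747 c 8.8
phi cmd -0.144 meas -0.149 F [ 1.  -0.2 -1.5] grip 0.0330
rms 0.0003 M0 0.0208 kt 0.2048 | now th 0.0780 om 0.062
plan phi end -0.187 pred th 0.106 om 0.044 lever -0.292
[[-2.5, 0, 0.5, 0, 0, 0, 30], [-5.5, 0, 1.0, 0, 0, 0, 30], [-7.5, 0, 1.0, 0, 0, 0, 30], [-8.5, 0, 1.5, 0, 0, 0, 30], [-8.5, 0, 1.5, 0, 0, 0, 30], [-8.0, 0, 1.5, 0, 0, 0, 30]]
```

Emit:
apply_moves(
  plan=[
    [-2.5,0,0.5,0,0,0,30],
    [-5.5,0,1,0,0,0,30],
    [-7.5,0,1,0,0,0,30],
    [-8.5,0,1.5,0,0,0,30],
    [-8.5,0,1.5,0,0,0,30],
    [-8,0,1.5,0,0,0,30],
  ],
)

```text
t: 21.98
tcp_pos: [0.4739, -0.0152, 0.291]
tcp_rot: [2.18, 2.262, 0.0]
wrist_force: [-3.0, -0.3, 5.7]
gripper_width: 0.0325
grip_force: 30.0
```

```bash
NF=1 G=.02 python3 step.py 0.175 0.05 7
```

```text
21.98 th 0.0970 c 8.4
phi cmd -0.187 meas -0.186 F [-3.  -0.6  5.1] grip 0.0329
rms 0.0005 M0 0.0202 kt 0.2048 | now th 0.0986 om 0.023
plan phi end -0.160 pred th 0.123 om 0.064 lever -0.283
[[3.5, 0, -0.5, 0, 0, 0, 30], [6.5, 0, -1.0, 0, 0, 0, 30], [8.5, 0, -1.5, 0, 0, 0, 30], [9.0, 0, -1.5, 0, 0, 0, 30], [8.0, 0, -1.5, 0, 0, 0, 30], [6.5, 0, -1.0, 0, 0, 0, 30], [5.0, 0, -1.0, 0, 0, 0, 30]]
```

Emit:
apply_moves(
  plan=[
    [3.5,0,-1,0,0,0,30],
    [6.5,0,-1.5,0,0,0,30],
    [8.5,0,-2,0,0,0,30],
    [9,0,-2,0,0,0,30],
    [8,0,-2,0,0,0,30],
    [6.5,0,-1.5,0,0,0,30],
    [5,0,-1.5,0,0,0,30],
  ],
)

```text
t: 22.62
tcp_pos: [0.4735, -0.0101, 0.2919]
tcp_rot: [-2.18, -2.262, 0.0]
wrist_force: [-0.6, 0.4, -4.0]
gripper_width: 0.0329
grip_force: 30.0
```

```bash
NF=1 G=.02 python3 step.py 0.182 0.05 7
```

```text
22.62 th 0.1222 c 7.7
phi cmd -0.160 meas -0.162 F [-0.1  0.6 -3.8] grip 0.0324
rms 0.0003 M0 0.0200 kt 0.2048 | now th 0.1251 om 0.063
plan phi end -0.197 pred th 0.158 om 0.045 lever -0.355
[[-2.0, 0, 0.5, 0, 0, 0, 30], [-4.5, 0, 1.0, 0, 0, 0, 30], [-6.0, 0, 1.0, 0, 0, 0, 30], [-7.0, 0, 1.5, 0, 0, 0, 30], [-7.0, 0, 1.5, 0, 0, 0, 30], [-7.0, 0, 1.5, 0, 0, 0, 30], [-7.0, 0, 1.5, 0, 0, 0, 30]]
```

Emit:
apply_moves(
  plan=[
    [-2,0,0.5,0,0,0,30],
    [-4.5,0,1,0,0,0,30],
    [-6,0,1.5,0,0,0,30],
    [-7,0,1.5,0,0,0,30],
    [-7,0,1.5,0,0,0,30],
    [-7,0,1.5,0,0,0,30],
    [-7,0,1.5,0,0,0,30],
  ],
)

```text
t: 23.25
tcp_pos: [0.4739, -0.0169, 0.2908]
tcp_rot: [2.18, 2.262, 0.0]
wrist_force: [-1.8, 0.2, 1.5]
gripper_width: 0.0327
grip_force: 30.0
```

```bash
NF=1 G=.02 python3 step.py 0.19 0.05 7
```

```text
23.25 th 0.1489 c 6.9
phi cmd -0.197 meas -0.196 F [-2.5 -0.   1.3] grip 0.0331
rms 0.0008 M0 0.0195 kt 0.2048 | now th 0.1508 om 0.027
plan phi end -0.197 pred th 0.176 om 0.052 lever -0.373
[[3.0, 0, -0.5, 0, 0, 0, 30], [6.0, 0, -1.0, 0, 0, 0, 30], [7.0, 0, -1.5, 0, 0, 0, 30], [6.5, 0, -1.0, 0, 0, 0, 30], [5.0, 0, -1.0, 0, 0, 0, 30], [3.0, 0, -0.5, 0, 0, 0, 30], [0.0, 0, -0.0, 0, 0, 0, 30]]
```

Emit:
apply_moves(
  plan=[
    [3,0,-0.5,0,0,0,30],
    [6,0,-1,0,0,0,30],
    [7,0,-1.5,0,0,0,30],
    [6.5,0,-1,0,0,0,30],
    [5,0,-1,0,0,0,30],
    [3,0,-0.5,0,0,0,30],
    [0,0,0,0,0,0,30],
  ],
)

```text
t: 23.88
tcp_pos: [0.4739, -0.0171, 0.2907]
tcp_rot: [-2.18, -2.262, -0.0]
wrist_force: [-2.0, -0.3, 1.9]
gripper_width: 0.0322
grip_force: 30.0
```

```bash
NF=2 G=.02 python3 step.py 0.2 0.05 5
```

```text
23.88 th 0.1648 c 6.3
23.93 th 0.1655 c 6.3
phi cmd -0.197 meas -0.200 F [-1.7  0.   1.6] grip 0.0325
rms 0.0001 M0 0.0186 kt 0.2048 | now th 0.1669 om 0.022
plan phi end -0.171 pred th 0.180 om 0.000 lever -0.351
[[3.5, 0, -0.5, 0, 0, 0, 30], [6.5, 0, -1.0, 0, 0, 0, 30], [7.5, 0, -1.5, 0, 0, 0, 30], [7.0, 0, -1.5, 0, 0, 0, 30], [5.0, 0, -1.0, 0, 0, 0, 30]]
```

Emit:
apply_moves(
  plan=[
    [3.5,0,-0.5,0,0,0,30],
    [6.5,0,-1,0,0,0,30],
    [7.5,0,-1.5,0,0,0,30],
    [7,0,-1.5,0,0,0,30],
    [5,0,-1,0,0,0,30],
    [5,0,-1,0,0,0,30],
    [5,0,-1,0,0,0,30],
    [6,0,-1,0,0,0,30],
  ],
)

```text
t: 24.65
tcp_pos: [0.4736, -0.0112, 0.2917]
tcp_rot: [2.18, 2.262, 0.0]
wrist_force: [-2.1, -0.5, 1.1]
gripper_width: 0.0327
grip_force: 30.0
```

```bash
python3 - <<'E'
import json,numpy as np
L=json.load(open("log.json"));p=L["phi"][-1][1]
L["plan"]=np.arcsin(np.sin(p)+np.array([3.5,6.5,7.5,7,5,5,5,6])/190).tolist();json.dump(L,open("log.json","w"))
E
NF=2 python3 step.py ramp 0.12 8
```

```text
24.65 th 0.1805 c 5.7
24.70 th 0.1803 c 5.8
phi cmd -0.165 meas -0.164 F [-1.7 -0.8  0.6] grip 0.0323
rms 0.0002 M0 0.0184 kt 0.2047 | now th 0.1800 om 0.000
plan phi end -0.086 pred th 0.180 om 0.000 lever -0.266
[[2.0, 0, -0.5, 0, 0, 0, 30], [4.0, 0, -0.5, 0, 0, 0, 30], [5.5, 0, -1.0, 0, 0, 0, 30], [7.5, 0, -1.0, 0, 0, 0, 30], [9.5, 0, -1.5, 0, 0, 0, 30], [11.5, 0, -1.5, 0, 0, 0, 30], [13.0, 0, -1.5, 0, 0, 0, 30], [15.0, 0, -2.0, 0, 0, 0, 30]]
```

Emit:
apply_moves(
  plan=[
    [4,0,-0.5,0,0,0,30],
    [8.5,0,-1,0,0,0,30],
    [12.5,0,-1.5,0,0,0,30],
    [17,0,-2,0,0,0,30],
    [21,0,-2.5,0,0,0,30],
    [25,0,-2.5,0,0,0,30],
    [29.5,0,-2.5,0,0,0,30],
    [33.5,0,-2.5,0,0,0,30],
    [38,0,-2.5,0,0,0,30],
    [42,0,-2.5,0,0,0,30],
    [46.5,0,-2,0,0,0,30],
    [50.5,0,-1.5,0,0,0,30],
    [54.5,0,-1,0,0,0,30],
    [59,0,-0.5,0,0,0,30],
    [63,0,0,0,0,0,30],
    [67.5,0,1,0,0,0,30],
    [71.5,0,1.5,0,0,0,30],
    [75.5,0,2.5,0,0,0,30],
    [79.5,0,3.5,0,0,0,30],
    [83.5,0,4.5,0,0,0,30],
  ],
)

```text
t: 26.42
tcp_pos: [0.4702, 0.0729, 0.2869]
tcp_rot: [-2.18, -2.262, 0.001]
wrist_force: [-2.7, -1.5, -2.3]
gripper_width: 0.0329
grip_force: 30.0
```

```bash
python3 - <<'E'
from h import *
print(theta(r.camera("side")));s=r.sense();print(s["t"],s["tcp_pos"],s["wrist_force"])
E
```

```text
(0.17987365160890748, 7.245370388031006)
26.4667 [0.47020045 0.07372531 0.28675644] [-1.7103513  -1.56127041 -2.54099957]
```

Emit:
apply_moves(
  plan=[
    [0,0,0,0,0,0,34],
    [0,0,0,0,0,0,37],
    [0,0,0,0,0,0,42],
    [0,0,0,0,0,0,50],
    [0,0,0,0,0,0,60],
    [0,0,0,0,0,0,70],
    [0,0,0,0,0,0,70],
    [0,0,-5,0,0,0,70],
    [0,0,-15,0,0,0,70],
    [0,0,-30,0,0,0,70],
    [0,0,-50,0,0,0,70],
    [0,0,-70,0,0,0,70],
    [0,0,-90,0,0,0,70],
    [0,0,-105,0,0,0,70],
    [0,0,-110,0,0,0,70],
    [0,0,-110,0,0,0,70],
    [0,0,-110,0,0,0,70],
    [0,0,-110,0,0,0,70],
  ],
)

```text
t: 27.97
tcp_pos: [0.47, 0.0724, 0.3963]
tcp_rot: [-2.18, -2.262, 0.002]
wrist_force: [0.6, -0.4, -0.5]
gripper_width: 0.0698
grip_force: 0.0
```

```bash
python3 - <<'E'
from h import *
a=r.camera("side");print(theta(a));s=r.sense();print(s["t"],s["tcp_pos"],s["wrist_force"],s["gripper_width"])
cv2.imwrite("pics/end.png",cv2.resize(a[120:330,225:445],None,fx=2.8,fy=2.8))
E
```

```text
(0.18104537796127465, 5.90925931930542)
28.0167 [0.4699788  0.07241671 0.39616387] [ 0.25845639 -0.17203898 -0.23671917] 0.0696396345879023
```

View pics/end.png

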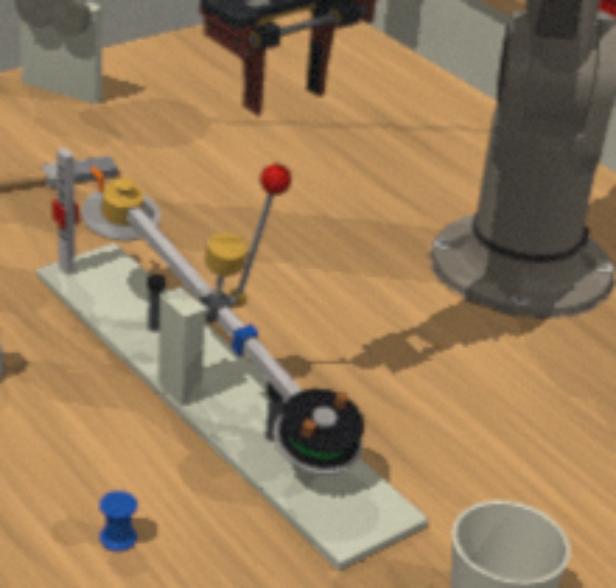

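The final picture shows the reel back on its rest, the knob free at (275,179) and the gripper clear above it. The spool and tub have not moved.

```bash
python3 -c "
from cell import r
print(r.close_job())"
```

```text
the job is handed in; nothing more can be done
None
```

The job is handed in: by my camera estimates the pointer stayed on the clip from about 11.0 to 18.9 s. The reel side then came down gently onto its rest, and the lever was let go with nothing else touched.

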